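# Clear the punching slab and hold the big drive punch ready over it

### The job

I want to punch a strap on the black slab: put the bone folder that lies on it away in the slot of the leaning tool rack, pointed end first and fully home, and let go of it. Then draw the thicker of the two punches out of the rack, leaving the other in its hole, turn it upright with its cutting end down, and hold it over the middle of the slab with about 2 cm of air under it, so that I can slide the strap beneath. Finish while still holding it there, still and upright.

Things in the scene. Friction and masses are not known exactly. Their poses are not given: they have to be found in the camera images.
- slab: Fixed black slab lying flat on the table, 126 (its x) x 176 (its y) x 26 mm high. Origin: centre of its underside; z up, so the middle of its top is 26 mm above the origin.
- folder: Bone folder: flat pale blade 146 x 4 mm thick; at the start flat on the slab, point toward the robot, the last 40 mm or more of the tail in the air past the slab's far edge. Origin: centre of its underside. y runs along it from point (y = -73 mm) to round tail (+73), x across, z is thickness (0 to 4). 22 mm wide at y = +64, evenly tapering to 16 at -50, then a blunt point.
- folder_tip (a point): End of the folder's point, mid-thickness.
- folder_tail (a point): End of the folder's round tail, mid-thickness.
- rack: Fixed wooden tool rack 113 mm deep (x), 240 wide (y), 80 high. Origin: centre of its foot; z up; x is the way the tools lean, roughly away from the robot. Ledge and top rail run along y between 12 mm cheeks. Tools lean 45 degrees, up and toward +x. The slot is at y = +80, round holes at y = +22, -30, -82 (middle one empty; which punch is in which outer hole varies). Draw tools along their axis.
- top_rail: Top rail, a 10 mm board. Origin: centre of the slot's mouth in its upper face. z: the tool axis, up out of the slot; y: the rack's y; x: the slot's thin direction. Slot 24 (y) x 9 mm (x), right through the rail. From z = -44 mm it goes on as a socket 18 x 9 mm in the ledge, floor at z = -52, where the point of a fully home folder stands (94 mm then stand out).
- punch: Thicker punch: round steel bar 118 mm long, 14.5 mm thick in the upper two thirds, tapering to 7.5 mm at the cutting end, 55 to 115 g. It stands in the rack on a floor 52 mm below the rail's upper face; 66 mm stand out. y runs along it from cutting end to struck head. Origin: halfway along, but at the surface; the centre line passes through x = 0, z = +7.25 mm.
- punch_tip (a point): Centre of the thicker punch's cutting end.
- punch_head (a point): Centre of the thicker punch's struck head, 118 mm from the cutting end.
- thin_punch: The other punch in the rack, 105 mm long, 10 mm thick; stays there. Origin at its surface halfway along, y axis from cutting end to head.

How it is judged:
On the way:
1. the bone folder is fully home in its slot, pointed end down, and let go (z of folder_tip in the frame of top_rail below -0.045 m and x of folder_tip in the frame of top_rail between -0.007 and 0.007 m and y of folder_tip in the frame of top_rail between -0.01 and 0.01 m and angle between the y axis of folder and the z axis of top_rail, either way round below 0.14 rad and contact force between the fingers and folder below 0.1 N), for 0.3 s.
At the end, for the whole second after the job is handed in: Folder released in the slot, point within 7 mm of the socket floor, within 8 degrees of the slot; thicker punch held still in the fingers, tip down, within 8 degrees of upright, its tip 8 to 40 mm above the slab top and within 30 mm of the slab middle, touching neither slab nor rack (all of step 1 and horizontal distance between punch_tip and slab below 0.03 m and z of punch_tip in the frame of slab between 0.034 and 0.066 m and angle between punch's own y axis and vertical below 0.14 rad and height (world z) of punch_head above 0.14 m and contact force between the fingers and punch above 1 N and contact force between punch and slab below 0.05 N and contact force between punch and rack below 0.05 N and linear speed of punch below 0.02 m/s and angular speed of punch below 0.2 rad/s); the arm keeps its last pose, push and grip.
It fails at once if the thinner punch is drawn or knocked out of its place (moved 15 mm) (distance of thin_punch from where it was at the start of the episode above 0.015 m).
It also fails if it takes over 67 s, if anything falls off the work surface, if the arm or the gripper's body presses on something with over 40 N, if the wrist force passes 120 N, or if a joint passes its speed limit or range.

### The arm

A 7-joint arm with a two-finger parallel gripper is mounted at the origin on a cart in front of the work surface, level with it; the furniture and walls round the work are solid. World frame = base frame: x ahead of the robot, y to its left, z up, the work surface at z = 0. Lengths are in m, angles in rad, forces in N, time in s.
With the tool pointing down it reaches from about 0.425 to 0.875 m from the base axis. Payload 4.7 kg.
Tool frame: the origin (TCP) lies midway between the tips of the shut fingers; the grasp point (between the pads) lies 19 mm behind it (pinch_z is the distance from the TCP to the grasp point, in m); z points along the fingers, y is the line along which they close (so a half turn about z gives the same grasp; the last joint's range is limited). The gripper opens to 85 mm and grips with 20 to 120 N. Pads are 22 mm wide; open, the fingers measure 114 mm over their backs; the gripper's body (76 mm by 85 mm) begins 54 mm behind the grasp point. The pads swing forward as they close: fully open they stand 13 mm farther back than shut.
Start: joints at [1.294, 0.321, -0.07, 1.45, 0.023, 1.371, -0.057], TCP at [0.186, -0.623, 0.231] pointing down, gripper open.
Joint ranges: [-2.86, 2.86], [-0.3, 2.09], [-1.38, 1.24], [0.06, 2.45], [-1.56, 4.7], [0.09, 2.05], [-2.69, 2.69]. Speed limits (rad/s): [2.57, 2.57, 3.14, 3.14, 3.14, 3.14, 3.14].

### API

Orientations are given as a unit quaternion [x, y, z, w].
In Python, from bench import sense, get_image, camera_params, hand_in, pinch_z gives the robot as it stands.
- The arm moves only by the tool play_rows, never from a script. Its argument "moves" is a list of rows, each a list of 4 numbers: the shift along the world's x, y, z in m, then the turn about the world's z in rad. A call has 1 to 20 rows; each row is the pose to reach, as a shift and turn from the pose commanded when the call began; what a row does not reach only later rows make up. A row lasts 1/10 s, in which the tool goes at most 50 mm and 8.59 degrees, less where a joint would pass 70% of its speed; a pose out of reach is approached as far as the arm can. A call with a gripper value outside its range is refused whole. "hand" is the finger opening in m, from 0 to 0.0854, set as the call begins (left out, the last holds). The fingers move at their own pace and stop on an object; "squeeze" is the grip in N (left out, the last holds). Time passes only in rows, so rows that repeat a pose let the fingers close. It gives the time, the measured TCP pose, the force, the opening and the grip force at its end, in the units of the state.
- sense(): the state, without advancing time (a new reading comes with each control period).
- get_image(name): name is "side" or "top" or "wrist"; returns the picture (384x512x3 uint8, red, green, blue); there is no depth.
- camera_params(name): a dict with "camera_matrix" (3x3 intrinsics, pixels), "R" (3x3) and "t" (3): a world point X has camera coordinates R X + t. Camera axes: x right, y down, z forward; pixel columns grow to the right and rows downward; lengths in m; the calibration is good to about 2 mm. A picture is of the moment at which its call begins: read the wrist's pose just before it. camera_params takes no time and is no camera call; for the wrist camera it gives the pose at the moment of the call.
- hand_in(): hands the job in; it is judged then, once.
The state is a dict: "time_s": time; "q": joint angles; "qd": joint speeds; "effort": joint torques, N m; "tool_pos": TCP position; "orientation": TCP orientation; "force": force on the tool from outside, world axes, zero at the start; "torque": the same for the moment, N m; "finger_gap": finger opening in m; "gripper_force": force on a finger pad.
Only numpy, scipy, OpenCV 4.12 (cv2) and the standard library are available. Lean on these libraries where they do the work, as an engineer would, in place of code of your own. Each camera call takes 0.05 s, during which the arm holds its last target. There are 200 camera calls.

## Working session

There is one attempt and no reset: what is moved stays moved. The work goes in short steps, Python scripts to look and compute and a tool call to move; the robot and the scene stay as the last step left them, time stands still between calls to the robot, and variables do not carry over. Pictures are saved under pics/ and viewed, at most 10 in all, crops included, and the job is handed in when it is done.

Besides the shell and the picture viewer there is one more tool, called as name(argument=value, ...), one argument or row to a line, values as JSON. play_rows: Moves the arm, as the interface text tells. Its arguments: {"type":"object","properties":{"moves":{"type":"array"},"hand":{"type":"number"},"squeeze":{"type":"number"}},"required":["moves"]}

```bash
ls; mkdir -p pics; cat > h.py <<'E'
import numpy as np,cv2
from bench import *
def cam(n):
    p=camera_params(n);return np.array(p["camera_matrix"]),np.array(p["R"]),np.array(p["t"])
def ray(n,uv,P=None):
    K,R,t=P or cam(n);d=R.T@np.linalg.inv(K)@np.array([uv[0],uv[1],1.]);return -R.T@t,d
def onz(n,uv,z,P=None):
    o,d=ray(n,uv,P);return o+d*(z-o[2])/d[2]
def proj(n,X,P=None):
    K,R,t=P or cam(n);c=(np.atleast_2d(X)@R.T+t)@K.T;return c[:,:2]/c[:,2:]
def tri(n1,uv1,n2,uv2,P1=None,P2=None):
    (o1,d1),(o2,d2)=ray(n1,uv1,P1),ray(n2,uv2,P2)
    s=np.linalg.lstsq(np.c_[d1,-d2],o2-o1,rcond=None)[0];a=o1+d1*s[0];b=o2+d2*s[1];return (a+b)/2,np.linalg.norm(a-b)
def save(name,img,crop=None,k=1):
    if crop: u0,v0,u1,v1=crop;img=img[v0:v1,u0:u1]
    cv2.imwrite("pics/"+name,cv2.resize(img[:,:,::-1],None,fx=k,fy=k,interpolation=cv2.INTER_CUBIC))
E
python3 - <<'E'
from h import *
s=sense();print(s);print(pinch_z)
for n in("top","side"):
    i=get_image(n);np.save(f"pics/{n}.npy",i);K,R,t=cam(n);print(n,K[0],(-R.T@t).round(3),R.round(2).tolist())
    save(n+"1.png",i,None,1.5)
E
```

```text
pics
{'time_s': 0.0, 'q': array([ 1.29411454,  0.32183794, -0.07008722,  1.45166933,  0.02261284,
        1.370772  , -0.05689376]), 'qd': array([-0.00150806,  0.00106843, -0.00022915, -0.00013973,  0.00107075,
       -0.00109798,  0.00026271]), 'effort': array([ 4.46155070e-05, -4.93581569e+01, -3.81919490e-01, -3.14332187e+01,
        1.30837178e-02,  1.14993163e-02, -1.00704767e-05]), 'tool_pos': array([ 0.18615537, -0.62222338,  0.23021665]), 'orientation': array([ 9.89445888e-01,  1.44899733e-01, -1.90988933e-04, -9.30344720e-04]), 'force': array([0.06372842, 0.20180852, 0.19862343]), 'torque': array([-0.06821476,  0.07190492,  0.00877362]), 'gripper_force': 0.0, 'finger_gap': 0.08515057024847496}
0.0187
top [425.83323517   0.         258.52167608] [ 0.436 -0.075  1.14 ] [[0.02, -1.0, -0.01], [-0.99, -0.02, -0.1], [0.1, 0.01, -0.99]]
side [411.2407976    0.         259.23977108] [ 1.295 -0.121  0.604] [[0.11, 0.99, -0.0], [0.56, -0.06, -0.83], [-0.82, 0.09, -0.57]]
```

View pics/top1.png

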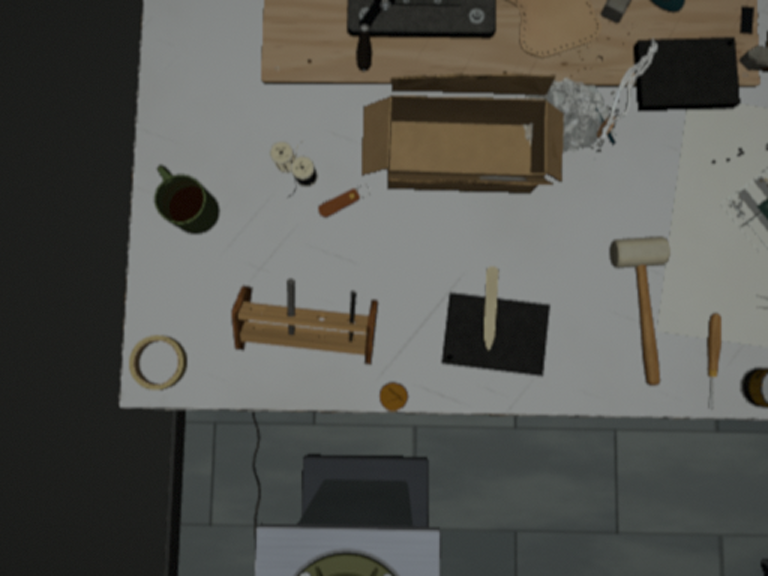

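View pics/side1.png

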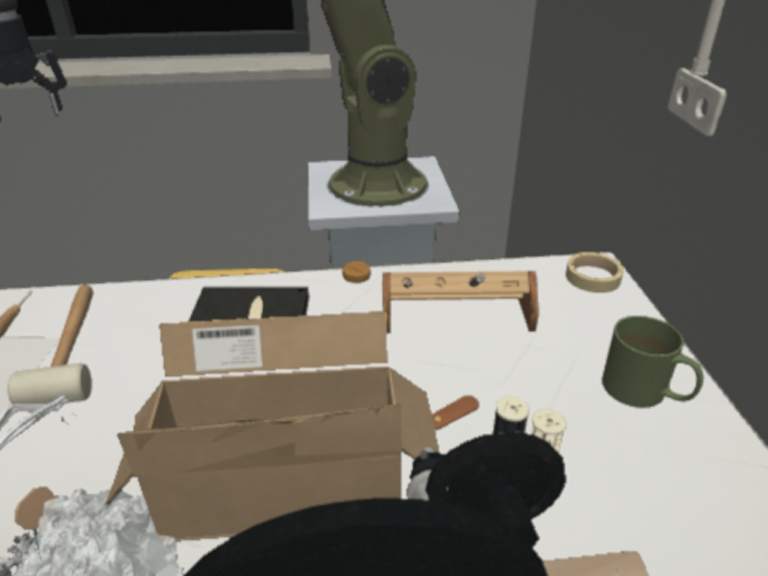

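```bash
python3 - <<'E'
from h import *
i=np.load("pics/top.npy");a=cv2.resize(i[180:250,145:270],None,fx=6,fy=6,interpolation=cv2.INTER_CUBIC);save("c1.png",a[:, :750])
b=i[165:260,280:380];save("c2.png",b,None,6)
j=np.load("pics/side.npy");save("c3.png",j[170:230,245:370],None,6)
E
```

```text
(no output)
```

View pics/c1.png

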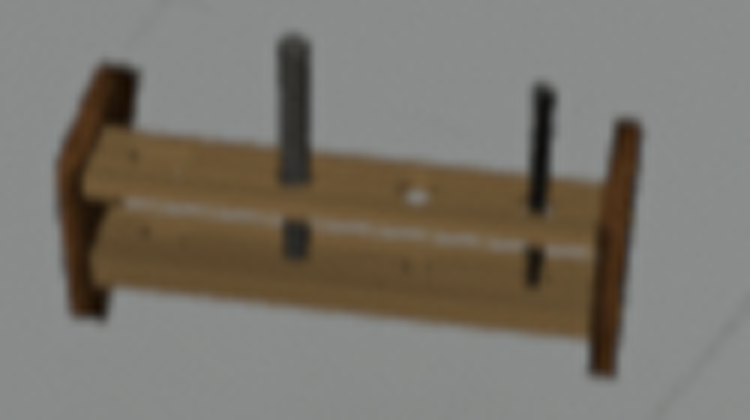

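View pics/c2.png

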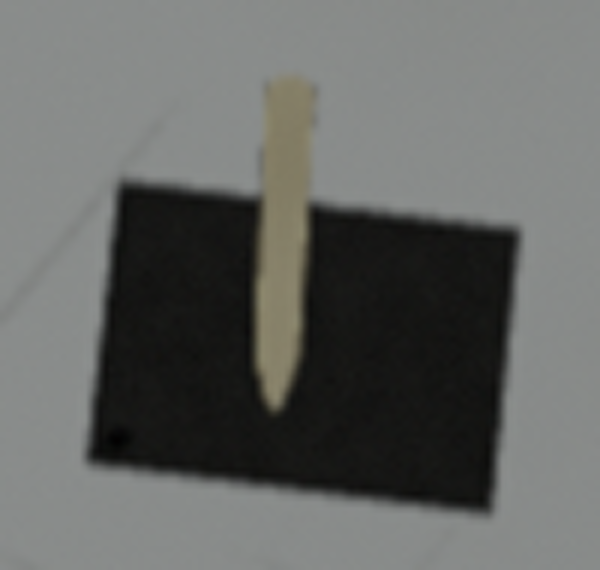

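View pics/c3.png

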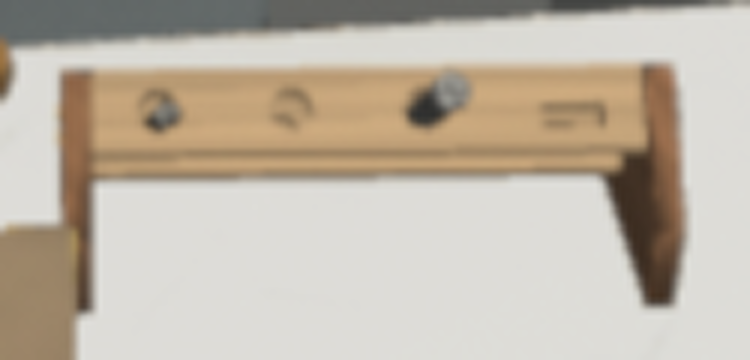

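```bash
cat > fit.py <<'E'
from h import *
from scipy.optimize import least_squares
c=lambda x,y,o:(o[0]+(x+.5)/6-.5,o[1]+(y+.5)/6-.5)
T=(145,180);S=(245,170);F=(280,165)
PT,PS=cam("top"),cam("side")
cs=[onz("top",c(*p,F),.026,PT) for p in((120,183),(520,230),(492,513),(90,462))]
m=np.mean(cs,0);print("slab",m.round(4),"sizes",np.linalg.norm(np.diff(cs,axis=0),axis=1).round(4))
e=cs[0]-cs[1];e2=cs[1]-cs[2];print("yaw",np.arctan2(-e[0],e[1]),np.arctan2(e2[1],e2[0]))
ta,ti=onz("top",c(290,75,F),.028,PT),onz("top",c(276,412,F),.028,PT);print("tail",ta.round(4),"tip",ti.round(4),np.linalg.norm(ta-ti),"yaw",np.arctan2((ta-ti)[1],(ta-ti)[0]))
# (y, along-axis, pix, cam)
obs=[(80,0,(573,114),S),(22,66,(452,90),S),(-30,0,(293,108),S),(-82,0,(158,106),S),(22,66,(293,42),T),(-30,0,(415,193),T),(-82,53,(543,90),T),(22,0,(295,183),T),(-82,0,(539,210),T)]
def X(p,y,s):
    x0,y0,a,z0=p;q=s/1000*np.sqrt(.5);lx=q;ly=y/1000
    return np.array([x0+lx*np.cos(a)-ly*np.sin(a),y0+lx*np.sin(a)+ly*np.cos(a),z0+q])
def f(p): return np.concatenate([proj(0,X(p,y,s),PS if o is S else PT)[0]-c(*u,o) for y,s,u,o in obs])
r=least_squares(f,[.46,.05,0,.08],loss="soft_l1",x_scale=.01);print("rail line(y=0) x,y,yaw,z",r.x.round(4));print(f(r.x).reshape(-1,2).round(2).tolist())
p=r.x
for n,y,s in(("slot mouth",80,0),("slot out94",80,94),("thick mouth",22,0),("thick head",22,66),("thin head",-82,53)):print(n,X(p,y,s).round(4))
E
python3 fit.py
```

```text
slab [ 0.4917 -0.2532  0.026 ] sizes [0.1757 0.1237 0.1747]
yaw -0.1020364656001715 -0.10726982550085051
tail [ 0.6106 -0.2463  0.028 ] tip [ 0.4629 -0.2402  0.028 ] 0.14778838002379296 yaw -0.04123107538286967
rail line(y=0) x,y,yaw,z [ 0.5168  0.0778 -0.1219  0.066 ]
[[0.22, -0.2], [-0.61, -2.07], [-0.27, 0.6], [-0.03, 0.85], [-0.12, 1.26], [-0.05, -0.62], [0.17, 3.21], [-0.34, -1.78], [-0.38, -0.63]]
slot mouth [0.5265 0.1572 0.066 ]
slot out94 [0.5925 0.1491 0.1324]
thick mouth [0.5194 0.0997 0.066 ]
thick head [0.5658 0.094  0.1126]
thin head [ 0.544  -0.0081  0.1034]
```

```bash
python3 - <<'E'
from h import *
s=sense();K,R,t=cam("wrist");print(K.round(1).tolist());C=-R.T@t
from scipy.spatial.transform import Rotation as Ro
A=Ro.from_quat(s["orientation"]).as_matrix();print("cam in tool",(A.T@(C-s["tool_pos"])).round(4));print("axes in tool (rows right,down,fwd)",(R@A).round(3).tolist())
E
```

```text
[[272.8, 0.0, 260.5], [0.0, 272.8, 190.2], [0.0, 0.0, 1.0]]
cam in tool [ 8.430e-02  1.000e-04 -1.429e-01]
axes in tool (rows right,down,fwd) [[0.0, 1.0, -0.001], [-0.945, -0.0, -0.328], [-0.328, 0.001, 0.945]]
```

play_rows(
  moves=[
    [0.314,0.372,0,-0.2],
    [0.314,0.372,0,-0.2],
    [0.314,0.372,0,-0.41],
    [0.314,0.372,0,-0.41],
    [0.314,0.372,0,-0.41],
    [0.314,0.372,0,-0.41],
    [0.314,0.372,0,-0.41],
    [0.314,0.372,0,-0.41],
    [0.314,0.372,0,-0.41],
    [0.314,0.372,0,-0.41],
    [0.314,0.722,-0.03,-0.41],
    [0.314,0.722,-0.03,-0.41],
    [0.314,0.722,-0.03,-0.41],
    [0.314,0.722,-0.03,-0.41],
    [0.314,0.722,-0.03,-0.41],
    [0.314,0.722,-0.03,-0.41],
    [0.314,0.722,-0.03,-0.41],
    [0.314,0.722,-0.03,-0.41],
    [0.314,0.722,-0.03,-0.41],
    [0.314,0.722,-0.03,-0.41],
  ],
)

```text
time_s: 2.1
tool_pos: [0.5004, 0.0977, 0.201]
orientation: [0.998, -0.06, -0.0, 0.0]
force: [-0.2, 0.6, 0.1]
finger_gap: 0.0853
gripper_force: 0.0
```

```bash
python3 - <<'E'
from h import *
s=sense();print(s["time_s"],s["tool_pos"],s["orientation"]);P=cam("wrist");i=get_image("wrist");np.save("pics/w1.npy",i);np.savez("pics/w1p.npz",K=P[0],R=P[1],t=P[2]);save("w1.png",i,None,1.5)
E
```

```text
2.1 [0.50039167 0.09766469 0.20103484] [ 9.98171817e-01 -6.04374704e-02 -3.04176290e-04  4.92481090e-04]
```

View pics/w1.png

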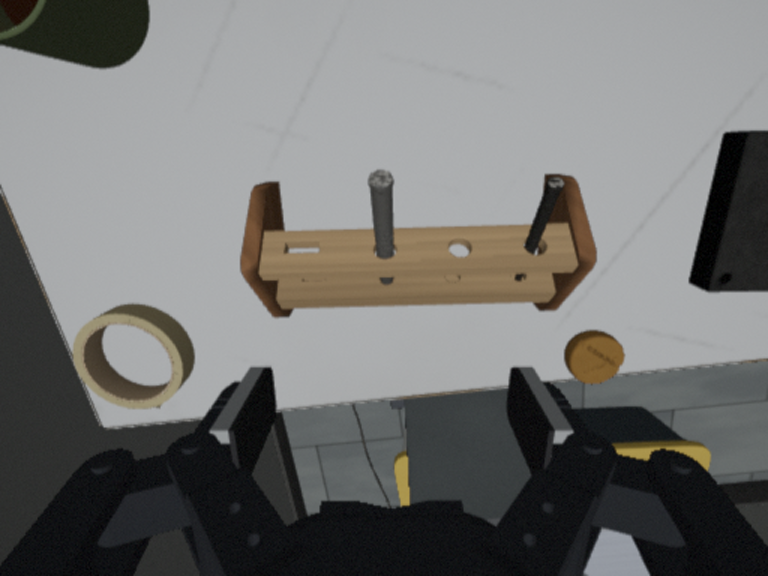

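```bash
python3 - <<'E'
from h import *
i=np.load("pics/w1.npy");a=i[110:215,160:290];b=i[110:215,280:400];save("w1c.png",np.vstack([cv2.resize(x,(690,300 if 0 else 290),interpolation=cv2.INTER_CUBIC) for x in(i[135:193,160:298],i[135:193,262:400])]))
E
```

```text
(no output)
```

View pics/w1c.png

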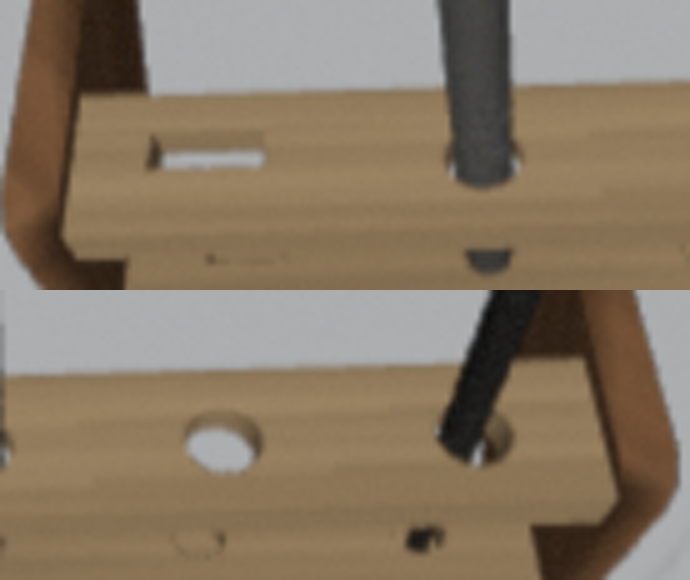

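```bash
cat > fit2.py <<'E'
from h import *
from scipy.optimize import least_squares
d=np.load("pics/w1p.npz");PW=(d["K"],d["R"],d["t"]);PT,PS=cam("top"),cam("side")
c=lambda x,y,o,k:(o[0]+(x+.5)/k-.5,o[1]+(y+.5)/k-.5)
W1,W2,S,T=(160,135),(262,135),(245,170),(145,180)
obs=[(80,c(208,151.5,W1,5),PW),(-30,c(223,152,W2,5),PW),(-82,c(475,149,W2,5),PW),(22,c(484,155,W1,5),PW),
(80,c(573,114,S,6),PS),(-30,c(293,108,S,6),PS),(-82,c(158,106,S,6),PS),(-30,c(415,193,T,6),PT)]
def M(p,y,s=0,w=0):
    x0,y0,a,z0=p;q=np.sqrt(.5)/1000;lx=(s+w)*q;ly=y/1000
    return np.array([x0+lx*np.cos(a)-ly*np.sin(a),y0+lx*np.sin(a)+ly*np.cos(a),z0+(s-w)*q])
if __name__=="__main__":
    f=lambda p:np.concatenate([(proj(0,M(p,y),P)[0]-u)*(2 if P is PW else 1) for y,u,P in obs])
    r=least_squares(f,[.51,.07,-.12,.066],x_scale=.01);p=r.x;print(p.round(4));print(f(p).reshape(-1,2).round(2).tolist());np.save("rack.npy",p)
    for n,a in(("slot",(80,)),("slot+94",(80,94)),("thick mouth",(22,)),("thick head",(22,66)),("thin head",(-82,53))):print(n,M(p,*a).round(4))
    print("head pix pred",proj(0,M(p,22,66),PW),"seen",380/1.5,178/1.5)
    # lower edge of rail: w such that projection row matches far edge at y=80: crop (208,93)
    for w in(8,10,12,14,16,18):print(w,((proj(0,M(p,80,0,w),PW)[0]-W1)*5).round(0),((proj(0,M(p,80,0,-w),PW)[0]-W1)*5).round(0))
E
python3 fit2.py
```

```text
[ 0.5139  0.0772 -0.1177  0.0664]
[[-0.43, 0.69], [0.43, -0.33], [-0.79, 0.49], [0.39, -1.14], [-0.37, -1.09], [-0.73, -0.17], [-0.45, 0.13], [0.15, 0.44]]
slot [0.5233 0.1567 0.0664]
slot+94 [0.5893 0.1488 0.1329]
thick mouth [0.5165 0.0991 0.0664]
thick head [0.5629 0.0936 0.1131]
thin head [ 0.5415 -0.0086  0.1039]
head pix pred [[255.54889463 123.54522113]] seen 253.33333333333334 118.66666666666667
8 [208. 119.] [201. 185.]
10 [209. 111.] [201. 193.]
12 [210. 103.] [200. 202.]
14 [211.  95.] [199. 210.]
16 [212.  87.] [198. 219.]
18 [213.  79.] [197. 228.]
```

play_rows(
  moves=[
    [0.082,-0.343,0,0.08],
    [0.082,-0.343,0,0.08],
    [0.082,-0.343,0,0.08],
    [0.082,-0.343,0,0.08],
    [0.082,-0.343,0,0.08],
    [0.082,-0.343,0,0.08],
    [0.082,-0.343,0,0.08],
    [0.082,-0.343,0,0.08],
    [0.082,-0.343,0,0.08],
    [0.082,-0.343,-0.05,0.08],
    [0.082,-0.343,-0.1,0.08],
    [0.082,-0.343,-0.14,0.08],
    [0.082,-0.343,-0.14,0.08],
  ],
  hand=0.05,
  squeeze=20,
)

```text
time_s: 3.45
tool_pos: [0.5772, -0.241, 0.0552]
orientation: [1.0, -0.019, -0.006, -0.003]
force: [-0.6, -0.6, -0.9]
finger_gap: 0.05
gripper_force: 0.0
```

```bash
python3 - <<'E'
from h import *
s=sense();print(s["tool_pos"],s["orientation"],s["finger_gap"])
P=cam("wrist");i=get_image("wrist");np.save("pics/w2.npy",i);np.savez("pics/w2p.npz",K=P[0],R=P[1],t=P[2]);save("w2.png",i,None,1.5)
E
```

```text
[ 0.57716494 -0.24101133  0.05524812] [ 0.99979883 -0.01907364 -0.00567501 -0.00250937] 0.04998633728991906
```

View pics/w2.png

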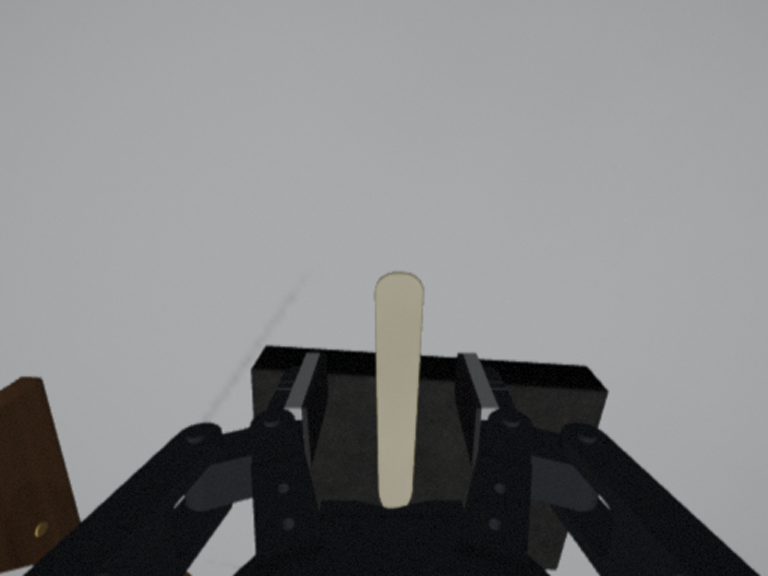

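```bash
python3 - <<'E'
from h import *
d=np.load("pics/w2p.npz");P=(d["K"],d["R"],d["t"])
print(onz(0,(400/1.5,272/1.5),.029,P),onz(0,(398/1.5,355/1.5),.03,P)); print("slab far edge",onz(0,(427/1.5,356/1.5),.026,P))
s=sense();print(s["tool_pos"],s["orientation"])
E
```

```text
[ 0.60855861 -0.24649316  0.029     ] [ 0.56860619 -0.24432951  0.03      ]
slab far edge [ 0.56530815 -0.25802903  0.026     ]
[ 0.57996727 -0.24204424  0.05915184] [ 0.99981254 -0.01911599 -0.002781   -0.00131388]
```

play_rows(
  moves=[
    [0,-0.001,-0.02,0],
    [0,-0.001,-0.035,0],
    [0,-0.001,-0.048,0],
    [0,-0.001,-0.048,0],
    [0,-0.001,-0.048,0],
  ],
)

```text
time_s: 4.0
tool_pos: [0.5827, -0.2447, 0.014]
orientation: [1.0, -0.02, 0.0, 0.0]
force: [0.5, 0.6, -0.3]
finger_gap: 0.0503
gripper_force: 0.0
```

play_rows(
  moves=[
    [0,0,0,0],
    [0,0,0,0],
    [0,0,0,0],
    [0,0,0,0],
    [0,0,0,0],
    [0,0,0,0],
  ],
  hand=0.0,
  squeeze=20,
)

```text
time_s: 4.6
tool_pos: [0.5829, -0.2449, 0.0139]
orientation: [1.0, -0.02, 0.001, 0.0]
force: [0.6, 0.8, 2.8]
finger_gap: 0.0203
gripper_force: 20.3
```

play_rows(
  moves=[
    [0,0,0.03,0],
    [0,0,0.07,0],
    [0,0,0.11,0],
    [0,0,0.14,0],
    [0,0,0.14,0],
    [0,0,0.14,0],
    [0,0,0.14,0],
    [0,0,0.14,0],
  ],
)

```text
time_s: 5.4
tool_pos: [0.5812, -0.2444, 0.1514]
orientation: [1.0, -0.02, -0.002, -0.001]
force: [0.5, -0.2, 0.2]
finger_gap: 0.02
gripper_force: 20.2
```

```bash
python3 - <<'E'
from h import *
s=sense();print(s["tool_pos"],s["orientation"],s["finger_gap"])
P=cam("wrist");i=get_image("wrist");j=get_image("side");np.save("pics/s3.npy",j)
save("ws3.png",np.hstack([i,np.zeros((384,8,3),np.uint8),np.pad(j[60:252,60:316].repeat(2,0).repeat(2,1),((0,0),(0,0),(0,0)))]),None,.76)
E
```

```text
[ 0.58122022 -0.24441864  0.15140568] [ 9.99806709e-01 -1.95878034e-02 -1.57364147e-03 -6.21313580e-04] 0.020032176308431786
```

View pics/ws3.png

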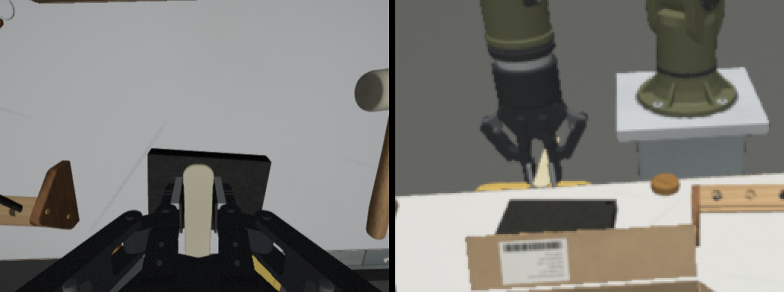

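```bash
python3 - <<'E'
from h import *
P=cam("side");g=np.array([.5812,-.2444,.168]);a=np.array([np.cos(-.041),np.sin(-.041),0])
for d in(-20,-10,0,10,20,30,45):
    r=np.radians(d);u=a*np.cos(r)+np.array([0,0,np.sin(r)]);print(d,proj(0,g+u*.028,P).round(0),proj(0,g-u*.118,P).round(0))
print(proj("wrist",[g+a*.028]))
E
```

```text
-20 [[156. 185.]] [[161. 131.]]
-10 [[156. 184.]] [[163. 138.]]
0 [[155. 182.]] [[164. 146.]]
10 [[155. 180.]] [[165. 155.]]
20 [[155. 177.]] [[166. 163.]]
30 [[154. 175.]] [[167. 172.]]
45 [[154. 171.]] [[167. 186.]]
[[259.77586017 214.11896816]]
```

play_rows(
  moves=[
    [0.095,0.378,0,-0.079],
    [0.095,0.378,0,-0.079],
    [0.095,0.378,0,-0.079],
    [0.095,0.378,0,-0.079],
    [0.095,0.378,0,-0.079],
    [0.095,0.378,0,-0.079],
    [0.095,0.378,0,-0.079],
    [0.095,0.378,0,-0.079],
    [0.095,0.378,0,-0.079],
    [0.095,0.378,0,-0.079],
    [0.095,0.378,-0.04,-0.079],
    [0.095,0.378,-0.08,-0.079],
    [0.095,0.378,-0.11,-0.079],
    [0.095,0.378,-0.125,-0.079],
    [0.095,0.378,-0.125,-0.079],
    [0.095,0.378,-0.125,-0.079],
  ],
)

```text
time_s: 7.1
tool_pos: [0.6783, 0.1325, 0.0295]
orientation: [0.998, -0.06, 0.001, -0.0]
force: [-0.0, 0.3, 0.8]
finger_gap: 0.02
gripper_force: 20.2
```

```bash
python3 - <<'E'
from h import *
s=sense();print(s["tool_pos"],s["orientation"],s["finger_gap"],s["force"])
i=get_image("wrist");j=get_image("side")
save("ws4.png",np.hstack([i,j[130:258,230:400].repeat(3,0).repeat(3,1)]),None,.76)
E
```

```text
[0.67830306 0.13253407 0.02954846] [ 9.98215346e-01 -5.97124562e-02  7.37556357e-04 -5.00151973e-05] 0.019978661360961616 [-0.01227667  0.29475436  0.79605143]
```

View pics/ws4.png

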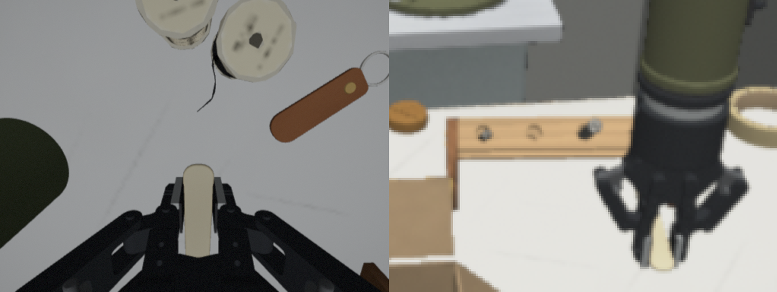

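play_rows(
  moves=[
    [-0.02,0.002,0,0],
    [-0.04,0.005,0,0],
    [-0.055,0.0065,0,0],
    [-0.055,0.0065,0,0],
    [-0.055,0.0065,0,0],
  ],
)

```text
time_s: 7.7
tool_pos: [0.6239, 0.1399, 0.0301]
orientation: [0.998, -0.059, 0.002, -0.0]
force: [0.4, -0.0, -0.7]
finger_gap: 0.0202
gripper_force: 20.2
```

```bash
python3 - <<'E'
import numpy as np
for th in(4,8,12,16,20,24,28,32,36,40,44,48):
    a=np.radians(th);r=.0972;n=.002
    lx=.0028+r*np.cos(a)+n*np.sin(a)-.100;z=.0494+r*np.sin(a)-n*np.cos(a)-.0425
    print(th,(np.array([lx*.9931,-lx*.1174,z])).round(3).tolist())
E
```

```text
4 [-0.0, 0.0, 0.012]
8 [-0.001, 0.0, 0.018]
12 [-0.002, 0.0, 0.025]
16 [-0.003, 0.0, 0.032]
20 [-0.005, 0.001, 0.038]
24 [-0.008, 0.001, 0.045]
28 [-0.01, 0.001, 0.051]
32 [-0.014, 0.002, 0.057]
36 [-0.017, 0.002, 0.062]
40 [-0.021, 0.003, 0.068]
44 [-0.026, 0.003, 0.073]
48 [-0.03, 0.004, 0.078]
```

play_rows(
  moves=[
    [0,0,0.006,0],
    [0,0,0.012,0],
    [-0.001,0,0.018,0],
    [-0.002,0,0.025,0],
    [-0.003,0,0.032,0],
    [-0.003,0,0.032,0],
  ],
)

```text
time_s: 8.3
tool_pos: [0.6199, 0.14, 0.0617]
orientation: [0.998, -0.059, 0.001, -0.0]
force: [0.1, 0.4, -0.5]
finger_gap: 0.02
gripper_force: 19.7
```

```bash
cat > ang.py <<'E'
from h import *
from scipy.spatial.transform import Rotation as Ro
def folder(g=.014,verbose=1):
    s=sense();P=cam("wrist");i=get_image("wrist").astype(int)
    A=Ro.from_quat(s["orientation"]).as_matrix();o=s["tool_pos"]-A[:,2]*g;ax=A[:,0]
    m=((i[:,:,0]-i[:,:,2])>22)&(i.sum(2)>300);m[:, :215]=0;m[:,305:]=0
    n,l,st,c=cv2.connectedComponentsWithStats(m.astype(np.uint8))
    k=1+np.argmax(st[1:,4]);ys,xs=np.where(l==k)
    top=ys.min();w=[(ys==r).sum() for r in(top+8,top+14)]
    print("tail row",top,"cols at tail",xs[ys<=top+1].mean().round(1),"area",st[k,4],"widths",w,"box",st[k,:4])
    for d in(-5,0,5,10,15,20,25,30,35,40,45,50,55):
        r=np.radians(d);u=ax*np.cos(r)+np.array([0,0,np.sin(r)]);nn=np.cross(u,A[:,1])*0
        b=proj(0,np.array([o+u*.026,o+u*.012+A[:,1]*.0108,o+u*.012-A[:,1]*.0108]),P)
        print(d,b[0].round(1),"w",abs(b[1,0]-b[2,0]).round(1))
if __name__=="__main__": folder()
E
python3 ang.py
```

```text
tail row 223 cols at tail 260.7 area 2942 widths [np.int64(9), np.int64(10)] box [241 223  41 115]
-5 [259.8 213.6] w 40.2
0 [259.8 215.2] w 40.5
5 [259.8 217.2] w 40.8
10 [259.8 219.6] w 41.0
15 [259.8 222.5] w 41.3
20 [259.8 225.7] w 41.5
25 [259.8 229.3] w 41.8
30 [259.8 233.2] w 42.0
35 [259.8 237.4] w 42.2
40 [259.8 241.9] w 42.3
45 [259.8 246.7] w 42.5
50 [259.8 251.6] w 42.6
55 [259.8 256.7] w 42.7
```

play_rows(
  moves=[
    [-0.002,0.001,0.006,0],
    [-0.005,0.001,0.013,0],
    [-0.007,0.001,0.019,0],
    [-0.011,0.002,0.025,0],
    [-0.014,0.002,0.03,0],
    [-0.018,0.003,0.036,0],
    [-0.023,0.003,0.041,0],
    [-0.025,0.004,0.044,0],
    [-0.025,0.004,0.044,0],
  ],
)

```text
time_s: 9.25
tool_pos: [0.5943, 0.1439, 0.105]
orientation: [0.998, -0.059, 0.0, 0.0]
force: [1.4, -0.6, 0.0]
finger_gap: 0.0203
gripper_force: 20.7
```

```bash
python3 ang.py
```

```text
tail row 238 cols at tail 260.7 area 2977 widths [np.int64(42), np.int64(37)] box [235 238  52  86]
-5 [259.8 213.6] w 40.2
0 [259.8 215.2] w 40.5
5 [259.8 217.2] w 40.8
10 [259.8 219.7] w 41.0
15 [259.8 222.5] w 41.3
20 [259.8 225.7] w 41.5
25 [259.8 229.3] w 41.8
30 [259.8 233.2] w 42.0
35 [259.8 237.5] w 42.2
40 [259.8 242. ] w 42.3
45 [259.8 246.8] w 42.5
50 [259.8 251.7] w 42.6
55 [259.8 256.8] w 42.7
```

play_rows(
  moves=[
    [-0.005,0.001,0.007,0],
    [-0.011,0.001,0.014,0],
    [-0.015,0.002,0.017,0],
    [-0.015,0.002,0.017,0],
    [-0.015,0.002,0.017,0],
  ],
)

```text
time_s: 9.8
tool_pos: [0.5796, 0.1459, 0.1218]
orientation: [0.998, -0.059, 0.0, -0.0]
force: [0.7, 0.4, 0.2]
finger_gap: 0.0199
gripper_force: 21.7
```

```bash
python3 ang.py|head -1
```

```text
tail row 245 cols at tail 260.0 area 1636 widths [np.int64(33), np.int64(32)] box [240 245  41  50]
```

play_rows(
  moves=[
    [0.009,-0.001,0.01,0],
    [0.022,-0.002,0.025,0],
    [0.04,-0.005,0.046,0],
    [0.04,-0.005,0.08,0],
    [0.04,-0.005,0.12,0],
    [0.04,-0.005,0.13,0],
    [0.04,-0.005,0.13,0],
    [0.04,-0.005,0.13,0],
    [0.04,-0.005,0.13,0],
  ],
)

```text
time_s: 10.75
tool_pos: [0.6183, 0.1403, 0.2491]
orientation: [0.998, -0.059, -0.002, 0.001]
force: [0.5, 1.0, 0.0]
finger_gap: 0.0202
gripper_force: 21.5
```

```bash
python3 ang.py|head -1; cat > side.py <<'E'
from h import *
from scipy.spatial.transform import Rotation as Ro
s=sense();P=cam("side");j=get_image("side").astype(int);np.save("pics/side_now.npy",j)
A=Ro.from_quat(s["orientation"]).as_matrix();o=s["tool_pos"]-A[:,2]*.014;ax=A[:,0]
g=proj(0,o,P)[0];print("pos",s["tool_pos"],"grip px",g.round(1))
u0,v0=int(g[0])-40,int(g[1])-50
m=((j[:,:,0]-j[:,:,2])>18)&(j.sum(2)>330);c=m[v0:v0+110,u0:u0+80]
n,l,st,ce=cv2.connectedComponentsWithStats(c.astype(np.uint8))
for k in range(1,n):
    if st[k,4]>15:
        b=l==k;ys,xs=np.where(b);print("comp area",st[k,4],"top",(u0+xs[ys==ys.min()].mean()).round(1),v0+ys.min(),"bot",(u0+xs[ys==ys.max()].mean()).round(1),v0+ys.max(),"rgb",j[v0:v0+110,u0:u0+80][b].mean(0).round(0))
for d in(30,40,50,60,70):
    r=np.radians(d);u=ax*np.cos(r)+np.array([0,0,np.sin(r)]);print(d,proj(0,np.array([o+u*.026,o-u*.120]),P).round(1).tolist())
E
python3 side.py
```

```text
tail row 226 cols at tail 271.4 area 1354 widths [np.int64(38), np.int64(35)] box [236 226  61  35]
pos [0.61844554 0.14036228 0.24927016] grip px [356.7 129.1]
comp area 51 top 359.5 124 bot 356.5 130 rgb [138. 132. 112.]
comp area 200 top 390.5 168 bot 393.0 188 rgb [164. 150. 121.]
comp area 332 top 336.5 180 bot 338.5 188 rgb [191. 163. 128.]
30 [[360.0, 128.1], [343.8, 133.0]]
40 [[360.0, 125.6], [343.8, 142.7]]
50 [[359.9, 123.2], [344.2, 152.0]]
60 [[359.7, 121.0], [344.9, 160.9]]
70 [[359.4, 119.1], [345.9, 169.0]]
```

```bash
python3 - <<'E'
import numpy as np
j=np.load("pics/side_now.npy")
for v in range(116,180,2):print(v," ".join(f"{j[v,u].sum()//3:3d}/{j[v,u,0]-j[v,u,2]:<3d}" for u in range(332,376,2)))
E
```

```text
116  98/2    97/2    97/3    73/1    44/-3   43/-2   41/-2   38/-4   37/-3   41/-3   40/-3   61/1    69/2    69/2    69/2    65/2    62/0    31/-3   38/-3   42/-4   39/-4   39/-3 
118  97/3    98/2    97/2    97/3    95/2    90/2    61/1    37/-3   39/-3   40/-3   48/-3   68/1    69/1    69/0    69/2    61/1    40/-1   46/-3   41/-3   38/-4   40/-2   61/1  
120  97/3    98/3    97/2    97/2    97/2    90/2    61/1    36/-3   40/-4   80/-3  124/-4   64/0    69/2    70/1    69/0    59/1    34/-1  108/-2  111/-3   41/-3   51/0    69/1  
122  98/3    97/2    98/2    96/2    97/2    87/2    63/1    38/-2   40/-3   89/-2  111/-3   64/1    70/1    70/1    69/1    34/0    33/0    98/-3  104/-2   40/-3   68/1    69/2  
124  98/3    98/2    98/3    98/3    97/3    82/2    60/1    36/-3   41/-3   98/-2  104/-2   69/2    89/11  133/25  134/24  118/24   57/9   109/-3   94/-2   39/-3   67/1    70/1  
126  97/2    97/2    97/2    97/2    97/2    76/1    35/-2   38/-3   44/-3  108/-2  103/-1  109/21  142/31  143/32  141/30  142/32  131/26  115/-2   74/-2   39/-3   67/1    69/2  
128  97/3    97/2   
[... 3957 characters left out ...]
2  159/12  160/7   162/10  169/9   184/8   186/8   193/9   205/11  206/11  207/11  210/9   213/7   218/5   218/6   219/5   218/6   219/6   219/6   219/6   220/5  
174 216/7   217/6   217/6   217/6   217/6   218/6   219/6   219/6   219/6   220/6   220/6   220/6   220/6   220/6   220/6   220/6   220/6   220/6   220/6   220/6   220/6   220/6  
176 218/7   218/7   218/6   218/6   219/6   219/6   219/6   219/6   220/5   220/6   220/6   220/6   220/6   220/6   220/6   220/6   220/6   220/6   220/6   220/6   220/6   220/6  
178 218/6   218/6   218/6   219/7   219/7   219/6   219/6   219/6   219/6   220/5   220/5   220/5   220/6   220/6   221/5   220/6   220/6   220/6   220/6   220/6   220/5   220/6
```

```bash
cat > fitf.py <<'E'
from h import *
from scipy.spatial.transform import Rotation as Ro
from scipy.optimize import least_squares
def measure(box=70):
    s=sense();P=cam("side");j=get_image("side").astype(int)
    A=Ro.from_quat(s["orientation"]).as_matrix();o=s["tool_pos"]-A[:,2]*.014;ax=A[:,0];g=proj(0,o,P)[0]
    u0,v0=int(g[0])-25,int(g[1])-20
    m=((j[:,:,0]-j[:,:,2])>11)&(j.sum(2)<460);c=m[v0:v0+box,u0:u0+45].astype(np.uint8)
    n,l,st,ce=cv2.connectedComponentsWithStats(c);k=1+np.argmax(st[1:,4]);ys,xs=np.where(l==k)
    top=np.array([u0+xs[ys==ys.min()].mean(),v0+ys.min()-.3]);bot=np.array([u0+xs[ys==ys.max()].mean(),v0+ys.max()+.3])
    def ends(p):
        u=ax*np.cos(p[0])+np.array([0,0,np.sin(p[0])]);return np.array([o+u*p[1],o+u*(p[1]-.146)])
    r=least_squares(lambda p:(proj(0,ends(p),P)-[top,bot])[:,1],[.9,.026],x_scale=[.1,.01])
    print("top",top,"bot",bot,"pred",proj(0,ends(r.x),P).round(1).tolist(),"angle",np.degrees(r.x[0]).round(1),"tail dist",r.x[1].round(4),"pos",s["tool_pos"].round(4),"tip",ends(r.x)[1].round(4))
measure()
E
python3 fitf.py
```

```text
top [359.2 123.7] bot [345.  161.3] pred [[358.8, 123.7], [344.1, 161.3]] angle 58.5 tail dist 0.0179 pos [0.6186 0.1404 0.2495] tip [0.5522 0.1483 0.1545]
```

play_rows(
  moves=[
    [0.045,-0.005,-0.03,0],
    [0.045,-0.005,-0.08,0],
    [0.045,-0.005,-0.12,0],
    [0.045,-0.005,-0.14,0],
    [0.045,-0.005,-0.148,0],
    [0.048,-0.006,-0.152,0],
    [0.054,-0.006,-0.157,0],
    [0.06,-0.007,-0.162,0],
    [0.065,-0.008,-0.167,0],
    [0.07,-0.008,-0.172,0],
    [0.07,-0.008,-0.173,0],
    [0.07,-0.008,-0.173,0],
    [0.07,-0.008,-0.13,0],
    [0.07,-0.008,-0.08,0],
    [0.03,-0.004,-0.04,0],
    [0,0,0,0],
    [0,0,0,0],
    [0,0,0,0],
  ],
)

```text
time_s: 12.7
tool_pos: [0.6195, 0.1414, 0.2535]
orientation: [0.998, -0.059, 0.002, 0.0]
force: [0.3, -0.7, -0.9]
finger_gap: 0.02
gripper_force: 19.9
```

```bash
python3 fitf.py
```

```text
top [361.  122.7] bot [345.5 154.3] pred [[359.9, 122.7], [344.4, 154.3]] angle 52.4 tail dist 0.0181 pos [0.6195 0.1414 0.2535] tip [0.5419 0.1506 0.1659]
```

play_rows(
  moves=[
    [0.045,-0.005,-0.04,0],
    [0.045,-0.005,-0.09,0],
    [0.045,-0.005,-0.13,0],
    [0.05,-0.006,-0.155,0],
    [0.055,-0.006,-0.165,0],
    [0.06,-0.007,-0.17,0],
    [0.065,-0.008,-0.175,0],
    [0.065,-0.008,-0.177,0],
    [0.065,-0.008,-0.177,0],
    [0.065,-0.008,-0.177,0],
    [0.065,-0.008,-0.177,0],
  ],
)

```text
time_s: 13.85
tool_pos: [0.6858, 0.1329, 0.0762]
orientation: [0.998, -0.059, 0.002, -0.0]
force: [1.8, -0.1, 4.4]
finger_gap: 0.0199
gripper_force: 19.6
```

play_rows(
  moves=[
    [0,0,0.04,0],
    [0,0,0.09,0],
    [-0.03,0.004,0.13,0],
    [-0.065,0.008,0.177,0],
    [-0.065,0.008,0.177,0],
    [-0.065,0.008,0.177,0],
    [-0.065,0.008,0.177,0],
  ],
)

```text
time_s: 14.55
tool_pos: [0.619, 0.1399, 0.2498]
orientation: [0.998, -0.059, -0.001, 0.001]
force: [0.2, -0.4, -0.9]
finger_gap: 0.02
gripper_force: 19.9
```

```bash
python3 fitf.py
```

```text
top [362.  124.7] bot [345.  152.3] pred [[359.0, 124.7], [343.5, 152.3]] angle 49.2 tail dist 0.0196 pos [0.619  0.1399 0.2498] tip [0.5371 0.1497 0.1682]
```

```bash
python3 - <<'E'
import numpy as np
from fit2 import *
j=np.load("pics/side.npy");p=np.load("rack.npy")
for v in range(179,202):print(v," ".join(f"{j[v,u].sum()//3:3d}" for u in range(330,354)))
for s,w in((0,0),(0,4.5),(0,-4.5),(0,14),(0,-20),(-10,14),(-10,4.5)):print(s,w,[proj(0,M(p,80+dy,s,w),PS)[0].round(1) for dy in(-12,0,12)])
print("edges wrist crop",[((proj(0,M(p,80+dy,0,w),PW)[0]-W1)*5+2).round(0) for dy,w in((12,4.5),(-12,4.5),(12,-4.5),(-12,-4.5))])
E
```

```text
179 215 215 215 215 215 215 215 214 215 215 216 215 215 215 215 215 215 215 216 216 216 215 215 214
180 200 200 200 200 200 200 200 200 200 200 200 200 199 195 194 194 194 194 194 195 194 187 172 166
181 172 172 172 171 171 171 172 172 172 171 172 172 170 167 166 166 166 166 167 166 165 151 113 111
182 155 155 155 155 155 155 155 155 156 156 155 156 156 155 154 155 155 155 155 155 153 140 101 101
183 159 158 159 158 158 158 158 158 158 158 159 158 158 158 158 158 158 157 157 157 156 142 105 103
184 164 163 164 164 164 163 164 163 163 164 164 163 164 164 164 164 164 163 164 164 163 147 110 109
185 167 167 167 167 167 166 166 166 167 166 167 167 166 167 166 167 167 167 167 166 165 151 115 113
186 166 165 165 165 164 163 161 159 159 158 158 158 156 156 152 155 163 163 163 163 162 149 115 111
187 162 161 160 160 155 139 129 128 128 127 128 126 124 125 123 132 155 158 158 158 157 147 121 111
188 157 157 158 157 152 139 130 129 129 130 131 129 129 129 122 117 147 154 154 155 154 146 124 111
189 161 161 161 160 158 150 144 142 143 144 144 146 147 145 132 115 148 157 158 157 156 149 125 105

[... 1134 characters left out ...]
8 219 218 219 219 218 218 217 194 114  57  47  47  48  50  51  61
0 0 [array([334.6, 187.5]), array([339.7, 187.5]), array([344.8, 187.5])]
0 4.5 [array([334.6, 189.4]), array([339.8, 189.4]), array([344.9, 189.4])]
0 -4.5 [array([334.5, 185.6]), array([339.6, 185.6]), array([344.8, 185.6])]
0 14 [array([334.8, 193.4]), array([339.9, 193.4]), array([345.1, 193.4])]
0 -20 [array([334.3, 179.1]), array([339.4, 179.1]), array([344.5, 179.1])]
-10 14 [array([334. , 194.1]), array([339.1, 194.1]), array([344.2, 194.1])]
-10 4.5 [array([333.9, 190.2]), array([339. , 190.2]), array([344.1, 190.2])]
edges wrist crop [array([152., 135.]), array([266., 135.]), array([147., 172.]), array([263., 172.])]
```

play_rows(
  moves=[
    [-0.004,0.006,-0.03,0],
    [-0.004,0.006,-0.06,0],
    [-0.004,0.006,-0.085,0],
    [-0.004,0.006,-0.095,0],
    [-0.004,0.006,-0.095,0],
    [-0.004,0.006,-0.095,0],
    [-0.004,0.006,-0.095,0],
  ],
)

```text
time_s: 15.3
tool_pos: [0.6163, 0.1471, 0.1577]
orientation: [0.998, -0.059, 0.001, -0.0]
force: [0.6, 0.2, 0.0]
finger_gap: 0.0196
gripper_force: 19.9
```

```bash
cat > tipview.py <<'E'
from fit2 import *
import sys
p=np.load("rack.npy");s=sense();print(s["tool_pos"].round(4))
j=get_image("side");np.save("pics/hov.npy",j)
r0,r1,c0,c1=map(int,sys.argv[1:5])
print("    "," ".join(f"{u:6d}" for u in range(c0,c1)))
for v in range(r0,r1):print(v," ".join(f"{j[v,u].sum()//3:3d}/{int(j[v,u,0])-int(j[v,u,2]):<2d}" for u in range(c0,c1)))
E
python3 tipview.py 164 196 332 354
```

```text
[0.6163 0.1471 0.1577]
        332    333    334    335    336    337    338    339    340    341    342    343    344    345    346    347    348    349    350    351    352    353
164  98/3   98/3   98/2   99/3   95/2   86/1   72/2   70/2   70/2   65/1   50/0   41/-3  37/-3  39/-3  49/-3  81/-2 113/-2 111/-2  92/-1  67/1   69/1   70/1 
165  98/3   98/2   98/2   98/3   95/2   83/1   71/2   70/2   69/1   62/1   36/-1  33/-4  39/-3  40/-3  53/-2  86/-2 115/-2 110/-3  85/-1  71/1   70/1   70/1 
166  98/2   98/2   98/2   97/2   92/2   79/2   71/1   70/2   69/2   62/1   35/-1  32/-3  38/-4  40/-3  56/-2  91/-2 115/-2 107/-2  74/0   70/1   69/2   70/1 
167  99/3   98/3   98/2   97/3   92/2   77/1   71/1   70/2   69/1   61/1   36/0   34/-2  38/-4  41/-4  59/-3  93/-2 115/-2 105/-2  68/0   70/1   69/1   69/2 
168  99/3   99/3   98/2   97/2   91/2   74/2   71/1   70/2   70/1   61/0   38/-1  38/-2  41/-4  44/-3  66/-3 100/-3 115/-2 103/-1  64/0   72/4   81/7   84/9 
169  99/2   98/2   99/2   98/2   90/2   73/1   71/2   70/1   70/1   63/1   46/-2  53/-3  57/-3  62/-2  81/-3 107/-2 113/-2  95/-
[... 3437 characters left out ...]
58/73 152/70 163/75 164/76 164/76 165/75 164/76 160/74 139/67 100/61
192 165/75 164/76 164/76 164/75 163/75 163/75 162/74 163/74 163/75 164/75 164/76 164/76 164/75 163/75 164/75 164/76 164/76 164/76 164/75 163/75 144/68  97/58
193 160/74 160/75 160/74 160/74 160/74 161/73 160/74 160/73 160/74 160/73 159/74 159/73 159/73 159/73 160/73 160/73 160/73 160/73 160/73 158/72 141/66  90/53
194 144/67 145/67 145/66 145/67 145/67 145/67 145/67 146/67 145/67 146/67 143/66 139/63 139/63 139/63 139/64 138/63 136/63 135/62 135/62 134/61 118/56  81/48
195 134/61 134/61 134/62 134/62 135/62 134/62 134/61 134/61 134/61 134/62 137/62 140/64 140/64 140/65 140/65 134/62 115/54  94/44  91/43  89/42  82/40  71/43
```

```bash
python3 - <<'E'
from fit2 import *
p=np.load("rack.npy")
for s in(0,6,12,24,94):print(s,proj(0,M(p,80,s,0),PS)[0].round(1))
s=sense();G=s["tool_pos"]+[0,0,.014];a=np.array([np.cos(-.118),np.sin(-.118),0])
for th in(44,47,50):
    r=np.radians(th);u=a*np.cos(r)+[0,0,np.sin(r)]
    for L in(.120,.126):print(th,L,proj(0,np.array([G-u*L,G-u*.08,G+u*.02]),PS).round(1).tolist(),(G-u*L).round(4))
E
```

```text
0 [339.7 187.5]
6 [340.2 187. ]
12 [340.7 186.5]
24 [341.7 185.5]
94 [348.1 179. ]
44 0.12 [[341.9, 181.2], [345.4, 177.8], [355.8, 167.7]] [0.5306 0.1572 0.0885]
44 0.126 [[341.4, 181.7], [345.4, 177.8], [355.8, 167.7]] [0.5263 0.1577 0.0843]
47 0.12 [[342.0, 183.9], [345.5, 179.7], [355.8, 167.2]] [0.535  0.1567 0.0841]
47 0.126 [[341.5, 184.5], [345.5, 179.7], [355.8, 167.2]] [0.531  0.1572 0.0797]
50 0.12 [[342.1, 186.6], [345.6, 181.5], [355.7, 166.7]] [0.5397 0.1562 0.0799]
50 0.126 [[341.6, 187.3], [345.6, 181.5], [355.7, 166.7]] [0.5359 0.1566 0.0753]
```

play_rows(
  moves=[
    [0.001,-0.002,-0.0015,0],
    [0.001,-0.002,-0.0015,0],
    [-0.003,-0.0015,-0.006,0],
    [-0.007,-0.001,-0.01,0],
    [-0.011,-0.0005,-0.014,0],
    [-0.0165,0,-0.019,0],
    [-0.0165,0,-0.019,0],
    [-0.0165,0,-0.019,0],
  ],
)

```text
time_s: 16.15
tool_pos: [0.5986, 0.1467, 0.1372]
orientation: [0.998, -0.059, -0.0, 0.0]
force: [0.2, -0.2, 0.4]
finger_gap: 0.0201
gripper_force: 19.9
```

```bash
python3 tipview.py 172 194 334 354
```

```text
[0.5986 0.1467 0.1372]
        334    335    336    337    338    339    340    341    342    343    344    345    346    347    348    349    350    351    352    353
172 169/13 167/13 158/12 135/10  65/2   36/-2  40/-3  42/-3  59/-3  93/-2 115/-2 110/-2 126/5  184/10 189/11 192/12 196/18 200/18 195/18 172/17
173 210/12 209/11 204/11 180/10  92/3   41/-2  41/-4  45/-4  66/-2  99/-2 117/-3 112/-1 131/9  186/16 189/23 194/27 197/30 201/31 200/30 190/33
174 218/7  219/7  217/7  198/8  119/4   51/-1  42/-4  46/-3  72/-3 106/-2 114/-2 102/0  108/12 144/23 147/29 153/31 157/32 158/32 160/33 159/33
175 219/7  219/7  217/6  202/9  133/4   57/-1  41/-4  46/-3  75/-2 109/-2 112/-2  95/2   90/15 108/22 112/24 114/24 114/25 114/25 115/25 116/24
176 219/6  219/7  219/6  212/8  170/7   74/2   40/-4  46/-3  76/-1 109/-3 110/-1  89/3   87/17  98/21 101/22 103/22 103/23 103/22 103/23 103/22
177 219/6  219/6  219/6  217/6  192/9   94/2   45/-3  49/-3  82/-2 112/-2 107/-2  79/5   88/17  98/21 101/21 102/21 101/22 102/22 101/21  99/21
178 219/7  219/6  219/6  218/6  200/9  124/4   70/0   61/-1  90/-2 1
[... 1535 characters left out ...]
43/65 126/51 100/25  97/20  97/21 100/24 109/32 121/44 123/50 116/51 151/70 160/74 161/75 161/75 159/74 152/72 127/65 108/69
190 161/74 149/69 132/60 120/52  98/33  98/29 104/35 121/46 137/57 144/64 140/64 126/58 157/72 163/75 163/75 163/75 162/74 155/71 128/64 101/64
191 163/76 157/73 149/68 144/67 141/63 142/62 145/64 152/68 160/73 160/74 157/73 152/70 163/75 165/76 164/76 165/76 164/76 160/75 139/67 100/61
192 165/75 163/76 163/75 163/75 163/75 162/75 163/75 164/75 164/76 164/76 164/75 164/75 164/75 164/76 165/75 164/75 164/75 163/75 144/68  97/58
193 160/74 160/74 160/73 161/73 160/74 160/72 160/73 160/74 160/73 160/73 160/73 159/74 160/73 160/73 160/73 160/73 160/73 158/72 140/65  91/53
```

play_rows(
  moves=[
    [-0.002,0,-0.006,0],
    [-0.004,0.0005,-0.0115,0],
    [-0.008,0.001,-0.017,0],
    [-0.011,0.0015,-0.021,0],
    [-0.014,0.002,-0.025,0],
    [-0.014,0.002,-0.025,0],
    [-0.014,0.002,-0.025,0],
  ],
)

```text
time_s: 16.9
tool_pos: [0.5842, 0.1489, 0.112]
orientation: [0.998, -0.059, -0.001, 0.0]
force: [-1.8, -0.2, -0.0]
finger_gap: 0.0201
gripper_force: 19.5
```

play_rows(
  moves=[
    [-0.003,0,-0.003,0],
    [-0.005,0.0005,-0.006,0],
    [-0.0075,0.001,-0.009,0],
    [-0.0075,0.001,-0.009,0],
    [-0.0075,0.001,-0.009,0],
  ],
)

```text
time_s: 17.4
tool_pos: [0.5767, 0.1499, 0.103]
orientation: [0.998, -0.059, -0.001, 0.0]
force: [-2.2, 0.7, 1.0]
finger_gap: 0.0197
gripper_force: 19.5
```

play_rows(
  moves=[
    [-0.0015,0,-0.0015,0],
    [-0.003,0,-0.003,0],
    [-0.0045,0.0005,-0.0045,0],
    [-0.006,0.0005,-0.006,0],
    [-0.006,0.0005,-0.006,0],
  ],
)

```text
time_s: 17.9
tool_pos: [0.5713, 0.1503, 0.0974]
orientation: [0.998, -0.059, 0.0, 0.0]
force: [0.1, -0.0, 1.0]
finger_gap: 0.0201
gripper_force: 19.6
```

```bash
python3 tipview.py 166 194 334 356
```

```text
[0.5713 0.1503 0.0974]
        334    335    336    337    338    339    340    341    342    343    344    345    346    347    348    349    350    351    352    353    354    355
166  74/-1  68/-1  47/-4  40/-4  34/-4  36/-3  38/-3  37/-3  39/-3  39/-4  46/-1  61/1   69/2   70/2   70/2   70/2   69/2   61/2   37/-1  35/-3  34/-3  38/-3
167  56/-4  55/-5  52/-5  46/-4  34/-3  35/-4  35/-2  35/-4  35/-3  37/-3  50/0   68/1   70/1   70/1   71/1   70/1   69/2   62/1   38/-1  36/-4  32/-3  35/-2
168  53/-4  53/-6  52/-5  46/-5  38/-4  37/-3  37/-3  36/-4  39/-4  45/-2  62/1   69/1   70/2   70/1   70/1   70/1   69/2   62/1   40/-3  40/-4  34/-3  36/-3
169  45/-5  46/-4  47/-4  44/-4  38/-3  38/-3  39/-4  39/-3  40/-3  50/-1  67/2   69/2   70/1   70/1   70/1   70/1   68/2   62/1   39/-3  41/-4  37/-4  39/-3
170  39/-3  40/-4  40/-4  38/-4  39/-4  38/-3  40/-4  39/-3  41/-3  52/0   69/2   72/1   72/2   76/2   77/3   78/3   78/3   70/1   38/-1  38/-3  38/-4  39/-2
171  39/-4  39/-3  39/-2  36/-3  39/-4  39/-4  39/-3  41/-3  55/0   82/2   97/4   99/4  107/6  121/9  122/10 125/9  127/8  108/4
[... 2805 characters left out ...]
38/59 152/67 152/69 124/55  72/18  90/1  114/3  116/28 113/69 112/74
190 161/71 139/58 105/31 101/21 105/14 108/12  99/15  91/22 102/27 108/31 114/40 122/53 156/72 162/74 162/75 148/67 113/45 107/28 110/23 108/40 113/72 114/77
191 163/74 155/69 145/61 144/60 144/58 145/58 143/59 142/61 144/62 147/63 149/66 151/70 163/75 164/76 164/76 160/74 151/68 145/64 131/57 100/53 110/73 116/77
192 164/76 164/75 163/75 163/75 162/74 163/74 162/74 162/74 162/74 163/75 163/75 164/75 164/75 164/75 164/76 164/75 163/74 161/74 144/68  97/58 108/71 117/78
193 161/73 160/74 160/74 160/74 161/73 160/74 160/73 161/73 160/73 159/74 160/73 160/73 160/73 160/72 160/72 160/73 160/73 159/73 140/66  91/53 104/69 116/77
```

```bash
cat > tail.py <<'E'
from fit2 import *
p=np.load("rack.npy");P=cam("wrist");i=get_image("wrist").astype(int);np.save("pics/wt.npy",i)
for w in(0,2.5,5):print(w,[(t,proj(0,M(p,80,t,w),P)[0].round(1).tolist()) for t in(80,86,90,94,98,102)])
for v in range(215,275,2):print(v," ".join(f"{i[v,u].sum()//3:3d}/{i[v,u,0]-i[v,u,2]:<2d}" for u in range(238,286,3)))
E
python3 tail.py
```

```text
0 [(80, [258.5, 257.5]), (86, [258.5, 254.8]), (90, [258.4, 252.9]), (94, [258.4, 250.9]), (98, [258.3, 248.7]), (102, [258.3, 246.4])]
2.5 [(80, [258.5, 252.5]), (86, [258.5, 249.6]), (90, [258.4, 247.6]), (94, [258.4, 245.4]), (98, [258.3, 243.1]), (102, [258.3, 240.7])]
5 [(80, [258.6, 247.6]), (86, [258.5, 244.5]), (90, [258.4, 242.4]), (94, [258.4, 240.1]), (98, [258.3, 237.6]), (102, [258.3, 235.0])]
215 158/-3 158/-4 157/-3 158/-3 157/-3 158/-3 157/-3 158/-4 158/-4 158/-4 158/-3 158/-3 158/-3 158/-4 158/-4 158/-3
217 157/-3 157/-3 158/-4 158/-4 157/-3 158/-3 158/-3 158/-4 157/-3 158/-4 157/-3 157/-3 157/-3 158/-2 157/-3 157/-4
219 157/-3 158/-4 157/-3 158/-3 157/-3 157/-3 158/-3 159/-4 157/-3 158/-4 157/-3 157/-3 157/-3 157/-2 158/-3 157/-4
221 158/-3 159/-4 158/-4 157/-4 158/-3 157/-3 158/-3 158/-4 158/-4 157/-3 158/-4 157/-4 157/-3 156/-3 158/-3 157/-4
223 158/-3 158/-3 158/-4 157/-4 157/-4 157/-3 157/-3 158/-3 159/-3 158/-2 158/-3 158/-2 157/-4 157/-3 157/-3 157/-3
225 158/-4 158/-3 158/-3 158/-3 157/-3 158/-2 158/-4 157/-3 158/-4 158/-3 157/-3 158/-3 158/-3 158/-4 158/-3 1
[... 2089 characters left out ...]
2/-1
263  10/2    6/1   82/37 119/25 119/24 119/26 120/26 121/26 122/25 121/26 119/25 117/25 120/26  81/36  12/-4  11/-5
265  13/-5   4/-1  83/38 116/26 119/25 120/24 120/26 122/26 121/26 120/25 119/26 119/25 116/24  86/37  10/-2  11/-4
267  22/-5   8/-1 102/48 115/25 119/25 119/25 118/25 121/25 121/26 122/24 119/26 119/26 113/25 103/48   4/2   24/-3
269  37/-2   6/-3 106/49 111/29 121/25 119/26 121/26 120/24 121/26 120/26 120/25 120/25 110/28 106/49  13/1   36/-3
271  36/0    8/-5 103/50 103/38 120/25 120/26 120/25 121/26 120/26 120/25 122/24 120/24 103/34 102/49   5/-1  37/-3
273  38/-2  13/-2  97/46 101/45 121/25 122/26 123/25 122/25 122/26 121/25 120/25 121/24 100/42 105/50   7/-1  39/-2
```

```bash
python3 - <<'E'
from fit2 import *
p=np.load("rack.npy");P=cam("wrist")
for a,b in(((260,235),(348,183)),((260,234),(348,184)),((260,236),(348,182.5))):
    X,e=tri(0,a,0,b,P,PS);d=X-[p[0],p[1],p[3]];lx=d[0]*np.cos(p[2])+d[1]*np.sin(p[2]);ly=-d[0]*np.sin(p[2])+d[1]*np.cos(p[2]);print(X.round(4),"s",(lx+d[2])*.707,"w",(lx-d[2])*.707,"ly",ly,"err",e)
E
```

```text
[0.5936 0.1479 0.1256] s 0.09193841369894569 w 0.008154328450794033 ly 0.07956935422966309 err 0.0006866521747103181
[0.5926 0.1483 0.1226] s 0.08908160847335227 w 0.009623445024276048 ly 0.07983459343071472 err 0.001266290622386969
[0.5937 0.1478 0.127 ] s 0.09297179175918467 w 0.007325092280671778 ly 0.0794789656792122 err 0.0004887509119028576
```

play_rows(
  moves=[
    [0,0,0,0],
    [0,0,0,0],
    [0,0,0,0],
    [0,0,0.03,0],
    [0,0,0.08,0],
    [0.02,0,0.12,0],
    [0.02,0,0.12,0],
    [0.02,0,0.12,0],
  ],
  hand=0.04,
)

```text
time_s: 18.8
tool_pos: [0.592, 0.1503, 0.2182]
orientation: [0.998, -0.059, 0.001, -0.0]
force: [0.3, -0.1, 0.4]
finger_gap: 0.0397
gripper_force: 0.0
```

```bash
python3 tipview.py 176 194 336 360; python3 - <<'E'
from fit2 import *
p=np.load("rack.npy");P=cam("wrist");i=get_image("wrist").astype(int)
pr=proj(0,M(p,80,94,3),P)[0];print(pr);c=int(pr[0])
for v in range(int(pr[1])-14,int(pr[1])+16):print(v," ".join(f"{i[v,u].sum()//3:3d}/{i[v,u,0]-i[v,u,2]:<2d}" for u in range(c-18,c+20,3)))
h=proj(0,M(p,22,66),P)[0];print("head pred",h)
np.savez("pics/wp.npz",K=P[0],R=P[1],t=P[2]);np.save("pics/wt2.npy",i)
E
```

```text
[0.592  0.1503 0.2182]
        336    337    338    339    340    341    342    343    344    345    346    347    348    349    350    351    352    353    354    355    356    357    358    359
176 219/6  218/6  219/6  219/6  219/6  219/6  219/6  219/6  219/6  220/6  220/6  220/6  220/6  220/6  220/6  221/5  220/6  221/5  221/5  221/6  221/5  221/6  221/5  221/5 
177 219/6  219/6  219/6  219/6  219/6  219/6  219/6  219/6  220/6  220/5  220/6  220/7  220/6  220/6  220/6  221/5  220/6  221/5  221/5  220/6  221/5  221/6  221/5  221/5 
178 219/6  219/6  219/6  219/6  219/6  219/6  220/5  220/5  220/6  220/6  220/6  220/6  220/6  220/6  220/6  220/6  220/6  220/6  220/6  220/6  221/6  221/6  221/6  221/5 
179 218/7  218/7  218/8  218/8  218/8  218/8  218/8  218/7  218/8  218/8  218/8  218/8  218/8  219/7  219/7  219/7  217/6  217/6  217/6  218/7  218/6  219/6  221/5  221/6 
180 204/27 203/28 204/26 203/27 204/27 204/27 201/29 198/33 198/34 198/34 198/35 198/34 198/34 198/34 197/35 191/31 175/19 170/19 174/23 179/27 189/24 206/12 220/5  221/6 
181 175/56 175/56 175/56 175/57 175/57 175/5
[... 4407 characters left out ...]
3 174/-4 174/-3 174/-3 139/6  135/28 140/29 139/28 140/28 140/28 133/28 136/10 175/-3 175/-4
204 174/-3 175/-4 175/-3 140/4  135/28 139/28 140/28 141/28 139/28 134/26 146/5  175/-4 174/-3
205 175/-4 175/-4 174/-3 149/1  134/28 139/28 140/28 139/27 139/28 134/27 154/3  174/-3 175/-3
206 174/-4 175/-4 174/-3 155/-1 135/27 137/27 138/28 140/28 138/28 135/27 152/2  175/-4 174/-3
207 175/-2 174/-3 175/-3 171/-1 135/27 136/28 139/28 140/28 137/27 134/27 154/-1 175/-4 175/-3
208 174/-3 175/-3 175/-4 171/-2 135/28 136/27 139/28 138/29 137/27 133/27 168/-2 174/-3 175/-3
209 175/-4 174/-3 174/-3 171/-2 135/27 135/27 138/28 138/28 136/27 134/27 170/-2 173/-3 174/-3
head pred [320.46254844 209.32485206]
```

```bash
python3 - <<'E'
from fit2 import *
p=np.load("rack.npy");P=cam("wrist")
def loc(X):
    d=X-[p[0],p[1],p[3]];lx=d[0]*np.cos(p[2])+d[1]*np.sin(p[2]);ly=-d[0]*np.sin(p[2])+d[1]*np.cos(p[2]);return ((lx+d[2])*.7071,(lx-d[2])*.7071,ly)
for a,b in(((261,188.5),(347.5,184.8)),((261,187.5),(347.5,184.8)),((261,188.5),(347.5,184))):
    X,e=tri(0,a,0,b,P,PS);print(X.round(4),"s,w,ly",np.round(loc(X),4),"err",e)
E
```

```text
[0.5932 0.1482 0.1205] s,w,ly [0.088  0.0115 0.0798] err 0.0006276152766358491
[0.5943 0.148  0.1213] s,w,ly [0.0894 0.0118 0.0797] err 0.0009311367520277862
[0.5939 0.1479 0.123 ] s,w,ly [0.0903 0.0103 0.0796] err 0.0010858845799981132
```

```bash
python3 - <<'E'
from fit2 import *
p=np.load("rack.npy");P=cam("wrist")
def loc(X):
    d=X-[p[0],p[1],p[3]];lx=d[0]*np.cos(p[2])+d[1]*np.sin(p[2]);ly=-d[0]*np.sin(p[2])+d[1]*np.cos(p[2]);return ((lx+d[2])*.7071,(lx-d[2])*.7071,ly)
X,e=tri(0,(253.3,119),0,(320.1,184.7),PW,PS);print("head",X.round(4),np.round(loc(X),4),e)
Xt,e=tri(0,(556/1.5,183/1.5),0,(245+161/6,170+113/6),PW,PS);print("thin head",Xt.round(4),np.round(loc(Xt),4),e)
m=M(p,22,0,2);h=X;u=(h-m)/np.linalg.norm(h-m);print("len",np.linalg.norm(h-m),"elev",np.degrees(np.arcsin(u[2])));print("G 20mm below head",(h-u*.02).round(4))
s=sense();print(s["tool_pos"])
E
```

```text
head [0.5664 0.0956 0.1073] [0.0642 0.0064 0.0244] 0.000918420146000981
thin head [ 0.5501 -0.0081  0.0935] [ 0.0516  0.0133 -0.0805] 0.0005432351237950533
len 0.06442131935643737 elev 41.05195408643027
G 20mm below head [0.5514 0.0966 0.0941]
[0.59031166 0.15003381 0.21585702]
```

play_rows(
  moves=[
    [-0.039,-0.054,0,0],
    [-0.039,-0.054,0,0],
    [-0.039,-0.054,0,0],
    [-0.039,-0.054,-0.04,0],
    [-0.039,-0.054,-0.08,0],
    [-0.039,-0.054,-0.11,0],
    [-0.039,-0.054,-0.13,0],
    [-0.039,-0.054,-0.138,0],
    [-0.039,-0.054,-0.138,0],
    [-0.039,-0.054,-0.138,0],
  ],
)

```text
time_s: 19.9
tool_pos: [0.553, 0.097, 0.0801]
orientation: [0.998, -0.059, 0.0, -0.0]
force: [0.2, 0.0, 0.0]
finger_gap: 0.04
gripper_force: 0.0
```

play_rows(
  moves=[
    [0,0,0,0],
    [0,0,0,0],
    [0,0,0,0],
    [0,0,0,0],
    [0,0,0,0],
    [0,0,0,0],
  ],
  hand=0.0,
  squeeze=30,
)

```text
time_s: 20.5
tool_pos: [0.5535, 0.0962, 0.0803]
orientation: [0.998, -0.059, 0.001, -0.0]
force: [1.6, -1.4, 5.7]
finger_gap: 0.0133
gripper_force: 29.5
```

play_rows(
  moves=[
    [0.005,-0.0005,0.005,0],
    [0.01,-0.001,0.01,0],
    [0.016,-0.002,0.0155,0],
    [0.022,-0.0025,0.0215,0],
    [0.028,-0.003,0.0275,0],
    [0.032,-0.0035,0.031,0],
    [0.032,-0.0035,0.031,0],
    [0.032,-0.0035,0.031,0],
  ],
)

```text
time_s: 21.3
tool_pos: [0.5841, 0.0928, 0.1102]
orientation: [0.998, -0.059, -0.0, 0.0]
force: [0.5, 0.6, -0.3]
finger_gap: 0.0131
gripper_force: 29.3
```

play_rows(
  moves=[
    [-0.0035,0.0005,0.0035,0],
    [-0.0075,0.001,0.007,0],
    [-0.011,0.0015,0.0105,0],
    [-0.0147,0.0017,0.014,0],
    [-0.018,0.002,0.017,0],
    [-0.0213,0.0025,0.0195,0],
    [-0.025,0.003,0.022,0],
    [-0.028,0.0033,0.024,0],
    [-0.028,0.0033,0.024,0],
    [-0.028,0.0033,0.024,0],
  ],
  squeeze=20,
)

```text
time_s: 22.3
tool_pos: [0.5564, 0.0962, 0.1346]
orientation: [0.998, -0.059, 0.0, 0.0]
force: [2.7, -0.3, -1.0]
finger_gap: 0.0132
gripper_force: 30.8
```

play_rows(
  moves=[
    [-0.0035,0.0005,0.002,0],
    [-0.0075,0.001,0.0035,0],
    [-0.011,0.0015,0.005,0],
    [-0.015,0.002,0.007,0],
    [-0.019,0.002,0.008,0],
    [-0.023,0.0025,0.009,0],
    [-0.027,0.003,0.01,0],
    [-0.031,0.0035,0.0105,0],
    [-0.031,0.0035,0.0105,0],
    [-0.031,0.0035,0.0105,0],
  ],
)

```text
time_s: 23.3
tool_pos: [0.5251, 0.0998, 0.1448]
orientation: [0.998, -0.059, -0.0, -0.0]
force: [4.2, 0.5, -0.0]
finger_gap: 0.0132
gripper_force: 32.0
```

play_rows(
  moves=[
    [0.002,0,0.02,0],
    [0.004,0,0.05,0],
    [0.004,0,0.08,0],
    [0.004,0,0.085,0],
    [0.004,-0.05,0.085,0],
    [0.004,-0.1,0.085,0],
    [0.004,-0.15,0.085,0],
    [0.004,-0.19,0.085,0],
    [0.004,-0.19,0.06,0],
    [0.004,-0.19,0.02,0],
    [0.004,-0.19,-0.01,0],
    [0.004,-0.19,-0.02,0],
    [0.004,-0.19,-0.02,0],
    [0.004,-0.19,-0.02,0],
    [0.004,-0.19,-0.02,0],
  ],
)

```text
time_s: 24.8
tool_pos: [0.5305, -0.0904, 0.1265]
orientation: [0.998, -0.059, 0.001, 0.0]
force: [0.6, 0.0, -0.8]
finger_gap: 0.013
gripper_force: 31.8
```

```bash
cat > pv.py <<'E'
from h import *
from scipy.spatial.transform import Rotation as Ro
s=sense();print(s["tool_pos"].round(4),s["force"].round(1));G=s["tool_pos"]+[0,0,.016];A=Ro.from_quat(s["orientation"]).as_matrix()
P=cam("side");j=get_image("side");Q=cam("wrist");i=get_image("wrist").astype(int);np.save("pics/pvs.npy",j);np.save("pics/pvw.npy",i)
for d in(60,70,80,90,100):
    r=np.radians(d);u=A[:,0]*np.cos(r)+[0,0,np.sin(r)];print(d,"side head,G,tip",proj(0,np.array([G+u*.02,G,G-u*.098]),P).round(1).tolist(),"wrist head,tip",proj(0,np.array([G+u*.02,G-u*.098]),Q).round(1).tolist())
c=int(proj(0,G,P)[0,0]);r=int(proj(0,G,P)[0,1])
print("    "," ".join(f"{u:3d}" for u in range(c-14,c+14)))
for v in range(r-14,r+56,2):print(v," ".join(f"{j[v,u].sum()//3:3d}" for u in range(c-14,c+14)))
E
python3 pv.py
```

```text
[ 0.5305 -0.0904  0.1265] [ 0.6  0.  -0.8]
60 side head,G,tip [[232.6, 162.9], [233.2, 167.4], [235.7, 187.4]] wrist head,tip [[259.7, 263.3], [259.8, 253.7]]
70 side head,G,tip [[232.7, 161.5], [233.2, 167.4], [235.4, 193.6]] wrist head,tip [[259.7, 270.9], [259.8, 234.4]]
80 side head,G,tip [[232.8, 160.4], [233.2, 167.4], [235.1, 199.2]] wrist head,tip [[259.7, 278.1], [259.8, 215.6]]
90 side head,G,tip [[232.8, 159.4], [233.2, 167.4], [234.7, 204.0]] wrist head,tip [[259.7, 284.7], [259.8, 197.3]]
100 side head,G,tip [[232.9, 158.7], [233.2, 167.4], [234.3, 207.9]] wrist head,tip [[259.8, 290.4], [259.8, 179.2]]
     219 220 221 222 223 224 225 226 227 228 229 230 231 232 233 234 235 236 237 238 239 240 241 242 243 244 245 246
153  48  49  51  50  42  39  39  39  38  45  73 100 102 102 102 102  95  72  45  39  38  38  41  48  53  53  49  48
155  40  39  42  42  39  40  39  38  40  47  72  98 102 101 101 100  95  77  46  40  38  40  38  38  40  40  39  41
157  39  41  39  40  40  39  40  39  41  42  58  84 100 101 101 102  98  82  47  40  40  40  38  38  40  39  39  42
159  65  79
[... 3000 characters left out ...]
 134
211 134 133 132 129 133 133 134 134 135 135 135 135 134 134 133 133 134 134 134 134 134 135 135 134 135 135 135 135
213 136 136 135 135 135 135 134 134 134 134 135 135 134 134 135 134 133 134 134 134 133 133 133 134 135 135 134 135
215 135 135 135 135 134 134 134 133 134 134 134 134 135 134 134 135 135 135 134 134 134 134 134 134 135 134 135 135
217 134 134 133 133 133 133 133 134 134 134 135 135 136 135 135 135 136 135 135 134 134 133 133 135 135 135 135 135
219 134 133 133 132 133 132 133 133 134 134 134 135 135 135 135 135 135 134 134 134 134 134 134 133 134 133 134 134
221 135 134 133 133 134 133 134 134 134 134 133 133 134 134 134 133 133 133 133 133 133 133 133 133 133 132 133 134
```

```bash
cat > pf.py <<'E'
from h import *
import sys
from scipy.optimize import least_squares
from scipy.spatial.transform import Rotation as Ro
def fit(head,tip,pos,yaw=-.118):
    P=cam("side");G=np.array(pos)+[0,0,.016];a=np.array([np.cos(yaw),np.sin(yaw),0]);b=np.array([-a[1],a[0],0])
    def ends(p):
        u=a*np.cos(p[0])+b*p[2]+[0,0,np.sin(p[0])];c=G+b*p[3];return np.array([c+u*p[1],c+u*(p[1]-.118)])
    r=least_squares(lambda p:(proj(0,ends(p),P)-[head,tip]).ravel(),[1.4,.02,0,0],x_scale=[.1,.01,.1,.01]).x
    print("elev",np.degrees(r[0]).round(1),"headdist",r[1].round(4),"lat tilt deg",np.degrees(r[2]).round(1),"off",r[3].round(4),"tip",ends(r)[1].round(4))
if __name__=="__main__":
    v=[float(x) for x in sys.argv[1:]];fit(v[:2],v[2:4],sense()["tool_pos"])
E
python3 pf.py 233.2 163.5 235.3 202.2; python3 pf.py 233.2 163 235.3 202.5
```

```text
elev 80.7 headdist 0.0112 lat tilt deg 0.2 off 0.0006 tip [ 0.5133 -0.0882  0.0369]
elev 81.9 headdist 0.0124 lat tilt deg 0.1 off 0.0006 tip [ 0.5156 -0.0884  0.0378]
```

play_rows(
  moves=[
    [0.05,0,0,0],
    [0.056,-0.02,0,0],
    [0.056,-0.07,0,0],
    [0.056,-0.12,0,0],
    [0.056,-0.172,0,0],
    [0.056,-0.172,-0.01,0],
    [0.056,-0.172,-0.02,0],
    [0.056,-0.172,-0.024,0],
    [0.056,-0.172,-0.024,0],
    [0.05,-0.172,-0.024,0],
    [0.045,-0.171,-0.024,0],
    [0.04,-0.171,-0.024,0],
    [0.035,-0.17,-0.024,0],
    [0.031,-0.17,-0.024,0],
    [0.028,-0.169,-0.024,0],
    [0.028,-0.169,-0.024,0],
    [0.028,-0.169,-0.024,0],
  ],
)

```text
time_s: 26.6
tool_pos: [0.558, -0.2596, 0.1014]
orientation: [0.998, -0.059, 0.001, 0.0]
force: [2.8, -0.4, 0.6]
finger_gap: 0.0132
gripper_force: 32.3
```

play_rows(
  moves=[
    [0.015,0,0,0],
    [0.02,0,0.01,0],
    [0.02,0,0.025,0],
    [0.02,0.05,0.025,0],
    [0.02,0.1,0.025,0],
    [0.01,0.15,0.025,0],
    [-0.028,0.169,0.025,0],
    [-0.028,0.169,0.025,0],
    [-0.028,0.169,0.025,0],
    [-0.028,0.169,0.025,0],
    [-0.028,0.169,0.025,0],
  ],
)

```text
time_s: 27.7
tool_pos: [0.5302, -0.0918, 0.1265]
orientation: [0.998, -0.06, 0.001, 0.0]
force: [-0.1, -0.1, -1.2]
finger_gap: 0.013
gripper_force: 32.0
```

```bash
python3 pv.py | grep -v "^2[0-2][7-9]\|^21" ; python3 - <<'E'
import numpy as np
i=np.load("pics/pvw.npy")
for v in range(170,300,4):print(v," ".join(f"{i[v,u].sum()//3:3d}" for u in range(236,288,3)))
E
```

```text
[ 0.5302 -0.0918  0.1265] [-0.1 -0.1 -1.2]
60 side head,G,tip [[232.0, 162.8], [232.5, 167.4], [235.1, 187.3]] wrist head,tip [[260.2, 263.5], [260.1, 253.6]]
70 side head,G,tip [[232.0, 161.5], [232.5, 167.4], [234.9, 193.5]] wrist head,tip [[260.2, 271.1], [260.1, 234.3]]
80 side head,G,tip [[232.1, 160.3], [232.5, 167.4], [234.5, 199.1]] wrist head,tip [[260.2, 278.4], [260.1, 215.4]]
90 side head,G,tip [[232.2, 159.4], [232.5, 167.4], [234.1, 203.9]] wrist head,tip [[260.2, 285.0], [260.1, 197.0]]
100 side head,G,tip [[232.3, 158.7], [232.5, 167.4], [233.7, 207.8]] wrist head,tip [[260.2, 290.6], [260.1, 179.0]]
     218 219 220 221 222 223 224 225 226 227 228 229 230 231 232 233 234 235 236 237 238 239 240 241 242 243 244 245
153  47  49  52  51  45  40  39  39  40  43  69  99 102 103 102 102 101  88  48  39  38  39  40  43  52  52  50  48
155  39  39  40  40  40  39  39  39  39  43  67  98 101 102 101 101  98  89  53  40  40  39  39  40  42  40  41  40
157  44  40  39  41  40  39  40  40  38  39  47  75  98 101 101 101 100  89  53  40  41  39  39  39  39  40  41  42
159  86  66
[... 4696 characters left out ...]
  49  80  81  81
266  85  85  82  18 100 104 137 158 112 101 122 155 156  58  37  85  85  81
270  35 150 161  50  75 136 145 141 140 107 125 113 114  35  80 165  63  18
274  22  22 145  48  47 159 129 128 139 134 153 160 134  39  74  65  22  19
278  23  18  27  50  66 185 184 184 182 182 186 186 162  41  41  22  23  22
282  22  23  22  52  83 185 185 185 186 186 186 187 179  42  41  14  24  19
286  24  21  20  51 103 185 185 184 177 177 185 185 180  46  34  20  24  21
290  22  20  18  52 131  84  50  53  52  53  48  48  76  47  35  15  19  22
294  21  20  20  49  49  54  56  56  62  59  57  53  52  47  32  23  20  18
298  18  22  19  51  73  87  98 101  99 101  99  95  82  48  30  25  21  19
```

```bash
cat > pf2.py <<'E'
from h import *
import sys
from scipy.optimize import least_squares
def fit(hs,ts,hw,tw):
    pos=sense()["tool_pos"];P=cam("side");Q=cam("wrist");a=np.array([np.cos(-.118),np.sin(-.118),0]);b=np.array([-a[1],a[0],0])
    def ends(p):
        u=a*np.sin(p[0])+b*np.sin(p[1])+[0,0,np.sqrt(1-np.sin(p[0])**2-np.sin(p[1])**2)];h=pos+p[2:5];return np.array([h,h-u*.118])
    f=lambda p:np.concatenate([(proj(0,ends(p),P)-[hs,ts]).ravel(),(proj(0,ends(p),Q)-[hw,tw]).ravel()])
    r=least_squares(f,[.1,0,0,0,.03],x_scale=.05).x
    print("tilt fwd,lat deg",np.degrees(r[:2]).round(1),"head-TCP",r[2:].round(4),"tip",ends(r)[1].round(4),"res",f(r).round(1))
v=[float(x) for x in sys.argv[1:]];fit(v[:2],v[2:4],v[4:6],v[6:8])
E
python3 pf2.py 232.2 163.3 234.1 204 260.5 264 261 199.5; python3 pf2.py 232.2 163.3 234.1 204.3 260.5 264 261 198.5
```

```text
tilt fwd,lat deg [6.1 0.3] head-TCP [ 0.0089 -0.0014  0.0323] tip [ 0.5263 -0.0919  0.041 ] res [-0.1 -0.2 -0.1  0.2 -0.  -0.  -0.   0. ]
tilt fwd,lat deg [5.6 0.3] head-TCP [ 0.0089 -0.0014  0.0323] tip [ 0.5272 -0.092   0.0409] res [-0.1 -0.1 -0.1  0.2 -0.  -0.  -0.   0. ]
```

play_rows(
  moves=[
    [0.05,0,0,0],
    [0.056,-0.02,0,0],
    [0.056,-0.07,0,0],
    [0.056,-0.12,0,0],
    [0.056,-0.17,0,0],
    [0.056,-0.17,-0.01,0],
    [0.056,-0.17,-0.02,0],
    [0.056,-0.17,-0.027,0],
    [0.05,-0.17,-0.027,0],
    [0.042,-0.17,-0.027,0],
    [0.035,-0.169,-0.027,0],
    [0.028,-0.168,-0.027,0],
    [0.023,-0.168,-0.027,0],
    [0.019,-0.167,-0.027,0],
    [0.017,-0.167,-0.027,0],
    [0.017,-0.167,-0.027,0],
    [0.017,-0.167,-0.027,0],
  ],
)

```text
time_s: 29.5
tool_pos: [0.5471, -0.2576, 0.0994]
orientation: [0.998, -0.059, 0.001, 0.0]
force: [3.9, 0.8, 1.2]
finger_gap: 0.0127
gripper_force: 32.6
```

play_rows(
  moves=[
    [0.015,0,0,0],
    [0.025,0,0.01,0],
    [0.025,0,0.027,0],
    [0.025,0.05,0.027,0],
    [0.025,0.1,0.027,0],
    [0.01,0.15,0.027,0],
    [-0.017,0.167,0.027,0],
    [-0.017,0.167,0.027,0],
    [-0.017,0.167,0.027,0],
    [-0.017,0.167,0.027,0],
    [-0.017,0.167,0.027,0],
  ],
)

```text
time_s: 30.6
tool_pos: [0.5295, -0.0919, 0.1256]
orientation: [0.998, -0.06, -0.0, 0.0]
force: [0.1, -0.1, -0.7]
finger_gap: 0.013
gripper_force: 32.2
```

```bash
python3 pv.py | grep "^1[56]\|^20\|^\[\|^   \|^90" ; python3 - <<'E'
import numpy as np
i=np.load("pics/pvw.npy")
for v in list(range(180,216,2))+list(range(240,292,2)):print(v," ".join(f"{i[v,u].sum()//3:3d}" for u in range(242,282,3)))
E
```

```text
[ 0.5295 -0.0919  0.1256] [ 0.1 -0.1 -0.7]
90 side head,G,tip [[232.1, 159.6], [232.5, 167.6], [234.1, 204.1]] wrist head,tip [[260.4, 285.0], [260.2, 197.0]]
     218 219 220 221 222 223 224 225 226 227 228 229 230 231 232 233 234 235 236 237 238 239 240 241 242 243 244 245
153  51  52  53  51  41  38  39  37  38  43  67 100 103 103 102 102  99  83  46  37  37  37  39  46  53  53  53  48
155  42  40  42  41  41  39  39  39  40  43  68  99 102 101 102 101  99  88  49  40  39  39  39  39  42  41  40  40
157  39  38  41  40  39  39  40  40  38  42  63  92 101 101 101 101 100  89  50  40  40  39  39  39  39  40  40  39
159  74  59  64  52  43  41  41  42  41  38  43  66  91  99 100 100  98  84  49  40  41  42  40  41  50  66  76  83
161  99  97  96  94  79  46  42  65 110 134 108  67  90 104 104 101 100  99 117 107  68  42  41  51  75  97 101 101
163  99  98  96  99  90  54  44  69 105 112  87  95 131 142 140 136 125  94 106 114  89  47  40  51  78  99 101 102
165  99  97  94  98  89  57  43  63  98 112  92  82 108 115 111  99  82  69  93 113  95  51  41  52  79 100 103 103
167  99  96 
[... 2739 characters left out ...]
 133 154 111 102 123 152 156  56  77 164
270 162  49 105 144 150 141 129 106 114 115 128  36  80 166
272 163  51  42 122 134 138 147 111 143 137 104  36  80 127
274 147  50  51 142 127 132 149 134 158 163 127  42  73  67
276  37  51  58 186 155 121 117 125 158 182 153  41  44  20
278  26  53  65 186 186 183 182 184 186 186 163  42  43  21
280  22  49  76 186 186 186 186 186 186 187 180  43  41  17
282  24  50  81 185 185 185 185 186 186 187 181  42  43  22
284  23  51  93 186 186 186 186 186 186 187 180  43  41  22
286  21  51 103 185 184 183 172 178 184 186 182  48  34  17
288  17  51 121 171 122  78  58  68  80 141 171  50  37  17
290  19  52 124  60  52  53  53  52  51  49  64  47  37  19
```

```bash
python3 pf2.py 232.2 163.4 234 207 260.5 264.7 260.3 186.5; python3 - <<'E'
from h import *
X=np.array([.4917,-.2532,.026]);print("slab check side corners far",proj("side",[X+[.055,.094,0],X+[.07,-.08,0]]).round(0).tolist())
E
```

```text
tilt fwd,lat deg [0.2 0. ] head-TCP [ 0.009  -0.0014  0.0329] tip [ 0.5381 -0.0928  0.0405] res [-0.2 -0.4 -0.   0.4 -0.  -0.  -0.   0.1]
slab check side corners far [[205.0, 217.0], [126.0, 226.0]]
```

play_rows(
  moves=[
    [0,0,0.01,0],
    [0,-0.01,0.015,0],
    [-0.01,-0.04,0.015,0],
    [-0.02,-0.08,0.015,0],
    [-0.035,-0.12,0.012,0],
    [-0.043,-0.145,0.01,0],
    [-0.0465,-0.157,0.007,0],
    [-0.0465,-0.16,0.0065,0],
    [-0.0465,-0.16,0.0065,0],
    [-0.0465,-0.16,0.0065,0],
    [-0.0465,-0.16,0.0065,0],
    [-0.0465,-0.16,0.0065,0],
    [-0.0465,-0.16,0.0065,0],
    [-0.0465,-0.16,0.0065,0],
    [-0.0465,-0.16,0.0065,0],
  ],
)

```text
time_s: 32.2
tool_pos: [0.4829, -0.2503, 0.1324]
orientation: [0.998, -0.059, -0.0, 0.0]
force: [0.2, -0.0, -1.2]
finger_gap: 0.013
gripper_force: 32.1
```

```bash
python3 - <<'E'
from fit2 import *
s=sense();print(s["tool_pos"],s["qd"].round(4),s["gripper_force"],s["time_s"])
j=get_image("side").astype(int);a=np.load("pics/hov.npy").astype(int)
i=get_image("wrist").astype(int)
print("folder tail side:");[print(v," ".join(f"{j[v,u].sum()//3:3d}" for u in range(338,354))) for v in range(181,191)]
# wrist: head centre/axis unchanged?
print("wrist head col/rows");[print(v," ".join(f"{i[v,u].sum()//3:3d}" for u in range(242,282,3))) for v in (180,184,188,192,252,256,264,272,276,280)]
E
```

```text
[ 0.48288259 -0.25034628  0.13238442] [ 0.0022  0.001   0.0007  0.0004 -0.0001  0.0015  0.0009] 32.11569565697573 32.2
folder tail side:
181 176 177 178 177 175 172 170 171 172 170 171 172 170 155 117 114
182 160 160 160 160 160 159 160 159 160 160 162 161 158 144 104 104
183 163 163 163 162 162 162 164 163 165 174 175 171 163 147 108 108
184 168 169 168 162 152 154 163 172 178 187 187 182 173 153 111 112
185 171 170 162 141 122 125 133 141 147 151 149 146 143 132 111 115
186 162 151 125 108  98 100 102 104 105 105 105 108 114 119 113 115
187 131 114  94  93  93  95  96  96  97  99 107 125 139 140 124 115
188 103  93  92  92  94  95  95  95 105 123 139 149 155 149 129 114
189  94  94  94  93  94  95  95 102 129 151 160 161 161 153 129 108
190 102 103 102 102 103 107 114 120 151 163 164 164 163 156 129 102
wrist head col/rows
180  46  48  46  48  49  51  48  47  42  44  49  49  51  50
184  49  47  46  48  50  45  46  45  50  47  48  49  46  49
188  46  44  45  48  49  44  47  44  43  49  47  49  49  50
192  51  45  46  49  45  45  54  49  45  50  47  45  50  51
252  94  30  38  55  55  70  93 104  61  50  45  19  90  94
256  94  26  50 113 149 114 150 149 175 152  62  26  90  94
264  89  20 144 140 134 117 113 103 129 158 122  46  49  92
272 180  58  52 137 149 155 166 126 162 153 104  41  94 144
276  46  60  72 204 175 137 134 142 175 204 171  51  52  26
280  32  60  90 205 205 204 205 204 204 205 198  51  49  25
```

```bash
python3 -c "
from bench import hand_in
print(hand_in())"
```

```text
the job is handed in; nothing more can be done
None
```

I handed the job in at about 32 s, but no verdict came back, so these results are my own measurements: the folder stands point-down and fully home in its slot, released, and the thicker punch is held still and upright (within about 1°), about 2 cm above the middle of the slab, with the thinner punch still in its hole.

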